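Eject a drive from the dock and present its label to the code reader

TASK

Book out the drive with the orange cap: push its eject key on the dock all the way down so that the drive comes up, draw it out of its bay, and hold it up in the air in front of the hands-free code reader, cap end up, its label centred on the window, square to it and about 11 cm away. Finish holding it there, still, for the reading; do not let go. Leave the blue-capped drive seated, do not touch the reader, and do not disturb the other things on the desk.

Things in the scene. Friction and masses are not known exactly. Their poses are not given: they have to be found in the camera images.
- dock: Dark grey two-bay drive dock, fixed, 124 (x) x 104 (y) x 108 mm high. Origin: centre of its underside, z up, -x its front (key side). Two upright bays open at the top, 73.5 (x) x 13.5 (y) mm, 96 mm deep, centred at x = +15, y = +24 mm (left) and x = +15, y = -24 mm (right). Each bay's eject key stands in front of it at x = -43 mm, same y. Either drive may be in either bay.
- orange_drive: Drive to present: flat, rigid, 72 (x) x 12 (y) x 98 mm (z), 0.09 kg; grey metal, upper 30 mm an orange cap. Origin: centre of its lower edge, z to the cap, label on its +y face only. In the dock its axes are parallel to the dock's, origin 12 mm above the desk, cap 2 mm out: too little to grip. Ejected, it stands 33 mm out and stays up; pinch the cap across its 12 mm thickness.
- orange_label (a point): Centre of the white 56 x 40 mm label on the orange drive, at (0, +6, +40) mm in the drive's frame, that is 58 mm below the cap's top. Axes are the drive's: +y points straight out of the label.
- blue_drive: The same drive with a blue cap, in the other bay; it stays seated. Origin and axes as for the orange drive.
- eject_left_top (a point): Centre of the top of the light grey eject key (18 x 18 mm) of the left bay (dock y = +24 mm), 20 mm above the dock's top, 128 mm above the desk, while up.
- eject_right_top (a point): The same for the right bay (dock y = -24 mm).
- eject_left (a joint): Travel of the left bay's eject key, m: 0 up, 0.016 fully down. Pushing it straight down lifts the drive of that bay by twice as much, about 32 mm; it needs about 7 N, has no spring and stays where it is left.
- eject_right (a joint): The same for the right bay's eject key.
- reader_stand: Black round foot (96 mm across) and bent stem of the hands-free code reader, fixed to the desk; the reader's top is about 0.27 m above the desk. Origin: centre of the foot's underside; -x is the side the reader looks to.
- reader_window (a point): Centre of the dark red window of the reader's light grey head (50 x 66 x 46 mm), about 0.23 m above the desk. Its -x axis points straight out, tilted 10 to 30 degrees down (varies); y is level; z is the head's up. Reading pose: label's centre 110 mm out along -x, drive's y along this x (label to the window), drive's z along this z.
- blue_tub: Bystander: white tub with blue bands and a lid, 69 mm across, 77 mm high; origin under its centre.
- calc: Bystander: grey desk calculator, 150 x 104 x 26 mm; origin under its centre.
- pens: Bystander: black pot with pens, 88 x 104 x 207 mm; origin under its centre.
- marker: Bystander: red pen lying on the desk, 10 x 128 x 10 mm, along its y; origin under its centre.
There are look-alikes about, which are no part of the job. Leave any turquoise look-alike of the orange_drive alone.

How it is judged:
By the outcome, as a careful person would: the job done as asked, in the order asked, and still so for the second after the job is handed in, while the arm keeps its last pose, push and grip.
It also fails if it takes over 40 s, if anything falls off the work surface, if the arm or the gripper's body presses on something with over 40 N, if the wrist force passes 120 N, or if a joint passes its speed limit or range.

ROBOT

A 7-joint arm with a two-finger parallel gripper is mounted at the origin on the work surface; the furniture and walls round the work are solid. World frame = base frame: x ahead of the robot, y to its left, z up, the work surface at z = 0. Lengths are in m, angles in rad, forces in N, time in s.
With the tool pointing down it reaches from about 0.425 to 0.95 m from the base axis. Payload 16.7 kg.
Tool frame: the origin (TCP) lies midway between the tips of the shut fingers; the grasp point (between the pads) lies grip_depth behind it (grip_depth is the distance from the TCP to the grasp point, in m); y points along the fingers, z is the direction in which the jaws open and shut, and the axes are right-handed (so a half turn about y gives the same grasp; the last joint's range is limited). The gripper opens to 94 mm and grips with 3 to 60 N. Pads are 16 mm wide; open, the fingers measure 119 mm over their backs; the gripper's body (75 mm by 177 mm) begins 78 mm behind the grasp point.
Start: joints at [1.141, 0.426, 0.074, 1.606, -0.034, 1.111, -0.067], TCP at [0.186, -0.649, 0.205] pointing down, gripper open.
Joint ranges: [-2.85, 2.85], [-0.5, 2.14], [-1.23, 1.37], [0.21, 2.46], [-1.02, 4.16], [0.16, 2.05], [-2.73, 2.73]. Speed limits (rad/s): [1.89, 1.89, 2.39, 2.39, 3.01, 3.01, 3.01].

INTERFACE

Orientations are given as a 3x3 rotation matrix whose columns are the frame's x, y, z axes.
In Python, from workcell import * gives the robot as it stands. The module is installed in compiled form; this text tells all that it offers.
- The arm moves only by the tool arm_command, never from a script. Its argument "targets" is text: rows parted by semicolons, each of 5 numbers parted by spaces: the opening, from -1 (shut) to 1 (fully open), so that 0 is half open, then the shift along the tool's x, y, z in m, then the turn about the tool's y in degrees. A call has 1 to 8 rows; each row is the pose to reach, as a shift and turn from the pose commanded when the call began, along the tool's axes at that moment; what a row does not reach only later rows make up. A row lasts 1/12 s, in which the tool goes at most 41.7 mm and 7.16 degrees, less where a joint would pass 70% of its speed; a pose out of reach is approached as far as the arm can. A call with a gripper value outside its range is refused whole. The fingers move at their own pace and stop on an object; the grip force is fixed at half the most. Time passes only in rows, so rows that repeat a pose let the fingers close. It gives the time, the measured TCP pose, the force and the opening at its end, in the units of the state.
- get_obs(): the state, without advancing time (a new reading comes with each control period).
- snapshot(name): name is "scene" or "top" or "wrist"; returns a dict with "img" (384x512x3 uint8, blue, green, red), "K" (3x3 intrinsics, pixels), "k1" (the pictures are not rectified: a ray, as slopes to the right and down, at radius r is drawn at 1 + k1 r^2 times it, then the intrinsics apply), "xyz" and "orientation" of the camera in the world; the wrist camera has in their place "tool_from_camera" (4x4, takes a point from camera to tool coordinates, whose origin is the TCP and whose axes are the tool frame's). Camera axes: x right, y up, looking along -z (the intrinsics and any distortion apply to the point x, -y, -z); pixel columns grow to the right and rows downward; lengths in m; the calibration is good to about 2 mm. A picture is of the moment at which its call begins: read the wrist's pose just before it. There is no depth.
- hand_in(): hands the job in, once; it reports no verdict.
The state is a dict: "t": time; "joint_positions": joint angles; "qvel": joint speeds; "tau": joint torques, N m; "position": TCP position; "ee_rot": TCP orientation; "contact_force": force on the tool from outside, world axes, zero at the start; "ft_torque": the same for the moment, N m; "opening": finger opening in m.
Only numpy, scipy, OpenCV 4.12 (cv2) and the standard library are available. Lean on these libraries where they do the work, as an engineer would, in place of code of your own. Each camera call takes 0.05 s, during which the arm holds its last target. There are 200 camera calls.

## Working session

There is one attempt and no reset: what is moved stays moved. The work goes in short steps, Python scripts to look and compute and a tool call to move; the robot and the scene stay as the last step left them, time stands still between calls to the robot, and variables do not carry over. Pictures are saved under pics/ and viewed, about 8 in all and at most 12, crops included, and the job is handed in when it is done.

Besides the shell and the picture viewer there is one more tool, called by a JSON object that holds its "name" and its "arguments". arm_command: Moves the arm, as the interface text tells. Its arguments: {"type":"object","properties":{"targets":{"type":"string"}},"required":["targets"]}

```bash
mkdir -p pics
cat > h.py <<'E'
from workcell import *
import numpy as np, cv2
np.set_printoptions(precision=4,suppress=True)
def cam(name):
    o=get_obs(); s=snapshot(name)
    if 'tool_from_camera' in s:
        T=np.eye(4);T[:3,:3]=np.array(o['ee_rot']).reshape(3,3);T[:3,3]=o['position'];T=T@np.array(s['tool_from_camera'])
        s['R'],s['p']=T[:3,:3],T[:3,3]
    else: s['R'],s['p']=np.array(s['orientation']).reshape(3,3),np.array(s['xyz'])
    return s
def proj(s,P):
    c=(np.atleast_2d(P)-s['p'])@s['R']; a=c[:,0]/-c[:,2]; b=-c[:,1]/-c[:,2]
    f=1+s['k1']*(a*a+b*b); K=np.array(s['K'])
    return np.c_[K[0,0]*a*f+K[0,2],K[1,1]*b*f+K[1,2]]
def ray(s,uv):
    K=np.array(s['K']); d=(np.array(uv,float)-[K[0,2],K[1,2]])/[K[0,0],K[1,1]]; a=d.copy()
    for _ in range(20): a=d/(1+s['k1']*(a@a))
    v=s['R']@np.array([a[0],-a[1],-1]); return v/np.linalg.norm(v)
def atz(s,uv,z):
    v=ray(s,uv); return s['p']+v*(z-s['p'][2])/v[2]
E
python3 - <<'E'
from h import *
import pickle
o=get_obs();print(o['t'],o['position'],o['ee_rot'],o['opening'],o['contact_force'])
D={}
for n in('scene','top','wrist'):
    s=cam(n);D[n]=s;print(n,s['p'],s['R'].ravel(),np.array(s['K']).ravel(),s['k1'])
pickle.dump(D,open('d.pkl','wb'))
cv2.imwrite('pics/a.png',cv2.resize(D['scene']['img'],(800,600),interpolation=cv2.INTER_CUBIC))
cv2.imwrite('pics/b.png',cv2.resize(D['top']['img'],(800,600),interpolation=cv2.INTER_CUBIC))
E
```

```text
0.0 [ 0.1863 -0.6483  0.2048] [[-0.9611 -0.0004  0.2761]
 [-0.2761  0.0012 -0.9611]
 [ 0.0001 -1.     -0.0013]] 0.09392835393899876 [0.1999 0.5382 0.8496]
scene [-0.0284 -0.6108  0.537 ] [ 0.6631  0.31   -0.6813 -0.7485  0.273  -0.6043 -0.0013  0.9107  0.4131] [414.6967   0.     264.3154   0.     414.6967 194.8636   0.       0.
   1.    ] -0.04281932972843783
top [ 0.3657 -0.112   1.1106] [-0.0025  0.9804 -0.1968 -1.     -0.0011  0.0071  0.0068  0.1968  0.9804] [390.9554   0.     255.5078   0.     390.9554 195.4457   0.       0.
   1.    ] 0.03834610418888563
wrist [ 0.2576 -0.6287  0.3853] [ 0.2772  0.9287  0.2466 -0.9608  0.2681  0.0702 -0.0009 -0.2564  0.9666] [300.0443   0.     258.1515   0.     300.0443 195.0998   0.       0.
   1.    ] -0.05176221636560864
```

View pics/a.png

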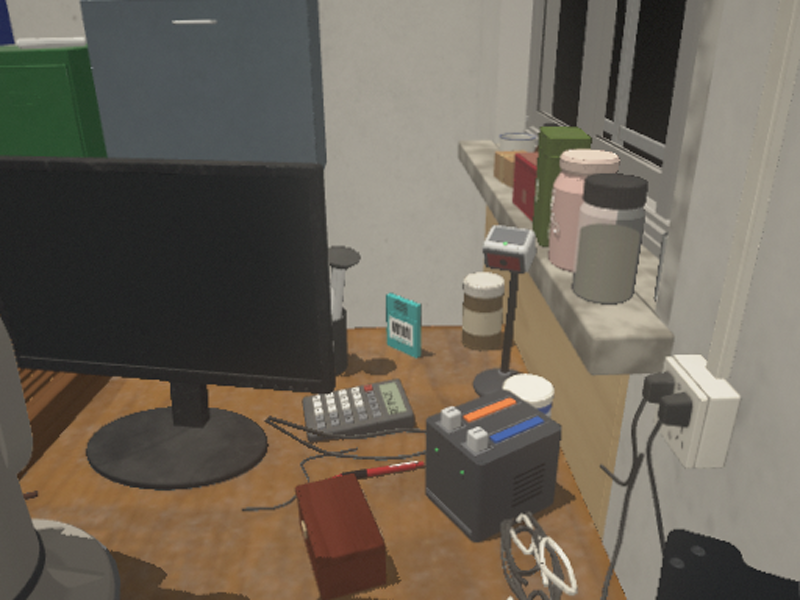

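View pics/b.png

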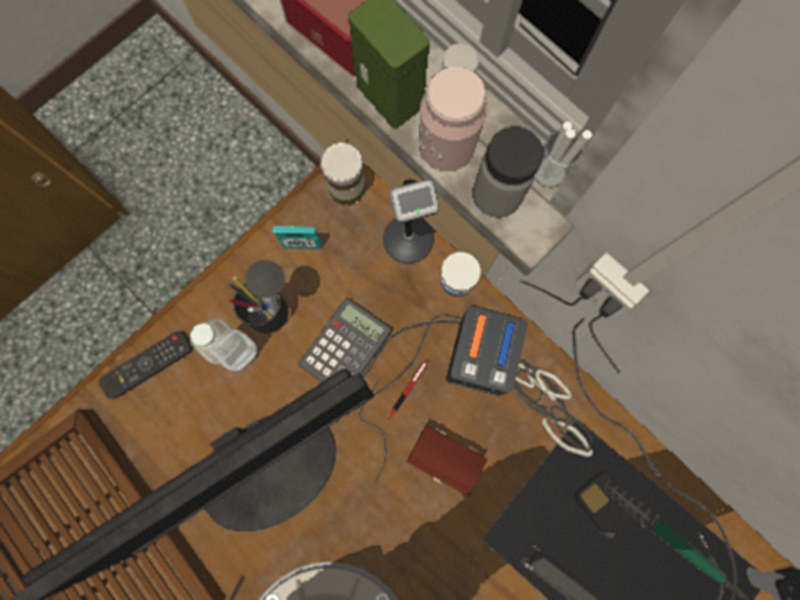

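The scene picture shows the dock at about (490,465), with the orange drive in the left bay, and the reader at (510,245), both in 800x600 pixels. In the top picture the orange cap is at (478,337), the keys at (470,370) and (498,377), and the reader head at (415,200). The turquoise look-alike is at (297,235). Next I'll zoom in on the dock and the reader.

Run:
```python
from h import *
import pickle
D=pickle.load(open('d.pkl','rb'))
def crop(n,x,y,w,h,k): return cv2.resize(D[n]['img'][y:y+h,x:x+w],(w*k,h*k),interpolation=cv2.INTER_CUBIC)
a=crop('top',280,190,66,66,6); b=crop('top',235,105,66,66,6)
c=crop('scene',290,130,66,50,6); d=crop('scene',265,245,100,100,4)[:300]
im=np.zeros((600,800,3),np.uint8); im[:396,:396]=a; 
im[:396,400:796]=b
cv2.imwrite('pics/c.png',im)
im=np.zeros((400,800,3),np.uint8);im[:300,:396]=c;im[:300,400:800]=d;cv2.imwrite('pics/d.png',im)
for n in('scene','top'):
    hsv=cv2.cvtColor(D[n]['img'],cv2.COLOR_BGR2HSV)
    for col,lo,hi in(('or',(5,150,120),(16,255,255)),('bl',(105,140,60),(125,255,255))):
        m=cv2.inRange(hsv,lo,hi); k,l,st,ce=cv2.connectedComponentsWithStats(m)
        for i in range(1,k):
            if st[i,4]>40:
                r=cv2.minAreaRect(np.argwhere(l==i)[:,::-1].astype(np.float32)); print(n,col,st[i],ce[i],cv2.boxPoints(r).round(1).tolist(),atz(D[n],ce[i],.110))
```

```text
scene or [297 255  33  15 158] [312.7975 261.8228] [[296.5, 265.79998779296875], [327.8999938964844, 253.1999969482422], [329.6000061035156, 257.6000061035156], [298.20001220703125, 270.1000061035156]] [ 0.5116 -0.2508  0.11  ]
scene bl [314 268  30  14  90] [327.1111 275.5333] [[313.8999938964844, 278.79998779296875], [342.8999938964844, 267.70001220703125], [344.29998779296875, 271.29998779296875], [315.29998779296875, 282.3999938964844]] [ 0.493  -0.2947  0.11  ]
top or [238 112  11  12  65] [243.1692 118.0615] [[236.1999969482422, 117.80000305175781], [240.0, 112.0], [249.89999389648438, 118.5999984741211], [246.10000610351562, 124.4000015258789]] [ 0.7808 -0.0864  0.11  ]
top or [ 77 136 100  95 939] [129.4515 184.1342] [[75.5, 227.39999389648438], [171.0, 134.89999389648438], [185.6999969482422, 150.10000610351562], [90.19999694824219, 242.60000610351562]] [0.597  0.2096 0.11  ]
top or [278 149  13  12  57] [282.7368 154.7018] [[275.3999938964844, 152.3000030517578], [278.3999938964844, 148.5], [291.1000061035156, 158.6999969482422], [288.0, 162.39999389648438]] [ 0.6772 -0.192
[... 3214 characters left out ...]
 [504.70001220703125, 360.20001220703125], [493.79998779296875, 372.0]] [ 0.1961 -0.6593  0.11  ]
top or [135 338  51  32 597] [155.7973 354.608 ] [[133.1999969482422, 342.6000061035156], [184.60000610351562, 337.6000061035156], [187.39999389648438, 366.3999938964844], [136.0, 371.3999938964844]] [0.1788 0.12   0.11  ]
top or [312 365  32  19 287] [327.5296 377.6551] [[312.0, 383.0], [312.0, 365.0], [343.0, 365.0], [343.0, 383.0]] [ 0.126  -0.2888  0.11  ]
top bl [319 207  10  27 116] [323.3621 219.6897] [[318.20001220703125, 232.3000030517578], [324.3999938964844, 206.10000610351562], [328.3999938964844, 207.10000610351562], [322.29998779296875, 233.3000030517578]] [ 0.5026 -0.2941  0.11  ]
```

View pics/c.png

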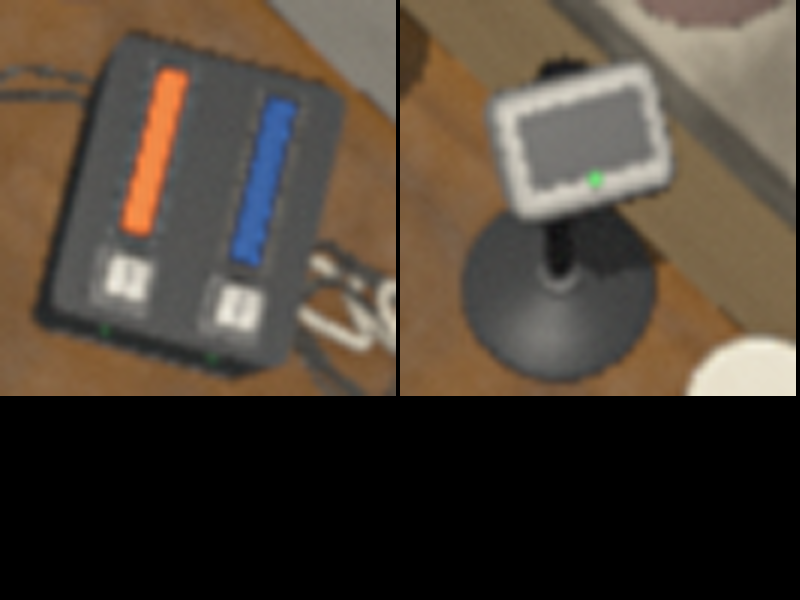

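View pics/d.png

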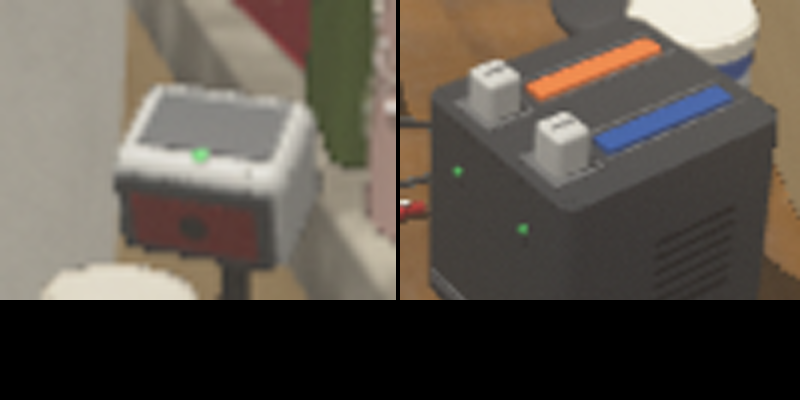

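```bash
cat > fit.py <<'E'
from h import *
import pickle
from scipy.optimize import least_squares
D=pickle.load(open('d.pkl','rb'))
def up(n,pts,ox,oy,k,sx=0): return [(n,np.array([ox+(u-sx+.5)/k-.5,oy+(v+.5)/k-.5])) for u,v in pts]
# dock
M=[((.015,.024,.110),[('top',np.array([305.14,215.03])),('scene',np.array([312.8,261.8]))]),
 ((.015,-.024,.110),[('top',np.array([323.36,219.7])),('scene',np.array([328.3,275.0]))]),
 ((-.043,.024,.128),up('top',[(129,280)],280,190,6)+up('scene',[(494,73)],265,245,4,400)),
 ((-.043,-.024,.128),up('top',[(240,306)],280,190,6)+up('scene',[(561,126)],265,245,4,400))]
def T(p,P): c,s=np.cos(p[2]),np.sin(p[2]); return np.array([p[0]+c*P[0]-s*P[1],p[1]+s*P[0]+c*P[1],P[2]])
f=lambda p:np.concatenate([proj(D[n],T(p,P))[0]-uv for P,l in M for n,uv in l])
r=least_squares(f,[.5,-.27,-.24]);print('dock',r.x,np.degrees(r.x[2]),'\n',r.fun.reshape(-1,2))
for P in M: print(P[0],T(r.x,P[0]))
# reader head: box, x 0..50 behind window, y +-33, z +-23
F=[('top',c) for c in []]
W=[((0,.033,.023),up('top',[(520,222)],235,105,6,400)+up('scene',[(120,176)],290,130,6)),
 ((0,-.033,.023),up('top',[(674,172)],235,105,6,400)+up('scene',[(275,193)],290,130,6)),
 ((.05,.033,.023),up('top',[(490,93)],235,105,6,400)+up('scene',[(155,86)],290,130,6)),
 ((.05,-.033,.023),up('top',[(645,62)],235,105,6,400)+up('scene',[(314,103)],290,130,6)),
 ((0,.033,-.023),up('scene',[(124,236)],290,130,6)),
 ((0,-.033,-.023),up('scene',[(270,268)],290,130,6)),
 ((0,0,0),up('scene',[(194,228)],290,130,6))]
def Rw(yaw,t):
    # +x points up by tilt t
    x=np.array([np.cos(yaw)*np.cos(t),np.sin(yaw)*np.cos(t),np.sin(t)]);y=np.array([-np.sin(yaw),np.cos(yaw),0]);return np.c_[x,y,np.cross(x,y)]
g=lambda p:np.concatenate([proj(D[n],p[:3]+Rw(p[3],p[4])@np.array(P))[0]-uv for P,l in W for n,uv in l])
r=least_squares(g,[.65,-.13,.23,.3,.35],loss='soft_l1');J=np.linalg.inv(r.jac.T@r.jac)
print('win',r.x,np.degrees(r.x[3:]),'sd',np.sqrt(np.diag(J)),'\n',g(r.x).reshape(-1,2))
# foot
print('foot',atz(D['top'],up('top',[(558,290)],235,105,6,400)[0][1],.0))
E
python3 fit.py; python3 -c "
import workcell;print([n for n in dir(workcell) if n[0]!='_']);print(getattr(workcell,'grip_depth',None))"
```

```text
dock [ 0.4931 -0.268  -0.2623] -15.031315679403615 
 [[ 0.4874  0.3803]
 [-0.2649 -0.9069]
 [ 0.4003  0.4791]
 [ 1.6252 -1.4815]
 [ 0.1362  0.2234]
 [-0.6989 -0.4277]
 [ 0.2945  0.859 ]
 [-0.4242 -0.2829]]
(0.015, 0.024, 0.11) [ 0.5138 -0.2487  0.11  ]
(0.015, -0.024, 0.11) [ 0.5013 -0.295   0.11  ]
(-0.043, 0.024, 0.128) [ 0.4578 -0.2336  0.128 ]
(-0.043, -0.024, 0.128) [ 0.4453 -0.28    0.128 ]
win [ 0.6896 -0.1431  0.218   0.2623  0.5137] [15.0295 29.4349] sd [0.0029 0.0016 0.0019 0.0364 0.0841] 
 [[-1.0259 -0.2933]
 [-2.9691 -0.8189]
 [ 0.4355  1.0708]
 [ 0.4882  0.9856]
 [-0.9501  0.1653]
 [-1.2939 -2.031 ]
 [ 0.8604 -1.684 ]
 [ 0.8689 -0.8286]
 [-0.7154  3.0203]
 [ 3.1979  2.5474]
 [ 0.3608 -0.093 ]]
foot [ 0.717  -0.1364  0.    ]
['IKError', 'get_obs', 'grip_depth', 'hand_in', 'snapshot']
0.0188
```

Run:
```python
from h import *
import pickle
D=pickle.load(open('d.pkl','rb'))
def tri(a,b):
    A,B=D['scene'],D['top'];u,v=ray(A,np.array(a)*.64),ray(B,np.array(b)*.64)
    t=np.linalg.lstsq(np.c_[u,-v],B['p']-A['p'],rcond=None)[0];p,q=A['p']+t[0]*u,B['p']+t[1]*v;print((p+q)/2,np.linalg.norm(p-q))
tri((325,163),(362,376)); tri((325,163),(372,390)); tri((528,388),(460,270))
o=get_obs()
R=np.array(o['ee_rot']);print(R.T@(np.array([.4578,-.2336,.205])-o['position']))
```

```text
[ 0.4283 -0.0752  0.3882] 0.006085780864113381
[ 0.4134 -0.0888  0.3924] 0.010840807363938203
[ 0.6383 -0.2271  0.0702] 0.0014824181710093782
[-0.3755  0.0003 -0.3237]
```

{"name": "arm_command", "arguments": {"targets": "-1 -0.3755 0 -0.3237 -59; -1 -0.3755 0 -0.3237 -59; -1 -0.3755 0 -0.3237 -59; -1 -0.3755 0 -0.3237 -59; -1 -0.3755 0 -0.3237 -59; -1 -0.3755 0 -0.3237 -59; -1 -0.3755 0 -0.3237 -59; -1 -0.3755 0 -0.3237 -59"}}

```text
t: 0.82
position: [0.3695, -0.368, 0.2056]
ee_rot: [[-0.281, -0.0, 0.96], [-0.96, -0.0, -0.281], [0.0, -1.0, 0.0]]
contact_force: [0.8, -0.9, -0.5]
opening: 0.044
```

{"name": "arm_command", "arguments": {"targets": "-1 -0.154 0 0.047 0; -1 -0.154 0 0.047 0; -1 -0.154 0 0.047 0; -1 -0.154 0 0.047 0; -1 -0.154 0 0.047 0; -1 -0.154 0 0.047 0"}}

```text
t: 1.32
position: [0.4591, -0.2339, 0.2054]
ee_rot: [[-0.283, 0.0, 0.959], [-0.959, 0.0, -0.283], [-0.0, -1.0, -0.0]]
contact_force: [0.6, -0.8, -0.5]
opening: 0.0043
```

Run:
```python
from h import *
import pickle
o=get_obs();print(o['position'],o['ee_rot'],o['opening'],o['contact_force'],o['joint_positions'])
s=cam('wrist');pickle.dump(s,open('w1.pkl','wb'));im=cv2.resize(s['img'],(800,600))
p=[.4931,-.268,-.2623];c,q=np.cos(p[2]),np.sin(p[2])
for P in [(-.043,.024,.128),(-.043,-.024,.128),(-.021,.03,.11),(.051,.03,.11),(.051,.018,.11),(-.021,.018,.11),(.062,.052,.108),(.062,-.052,.108),(-.062,.052,.108)]:
    uv=proj(s,[p[0]+c*P[0]-q*P[1],p[1]+q*P[0]+c*P[1],P[2]])[0]; print(P,uv)
    cv2.drawMarker(im,tuple((uv*1.5625).astype(int)),(0,0,255),0,12,1)
cv2.imwrite('pics/e.png',im)
```

```text
[ 0.4591 -0.2339  0.2054] [[-0.2832  0.0001  0.9591]
 [-0.9591  0.0004 -0.2832]
 [-0.0004 -1.     -0.0001]] 0.00427395581417741 [ 0.5622 -0.7506 -0.5013] [ 0.6692  0.1874 -0.3626  1.941   0.0768  1.0265 -0.0145]
(-0.043, 0.024, 0.128) [256.6525 201.0297]
(-0.043, -0.024, 0.128) [257.936 250.287]
(-0.021, 0.03, 0.11) [279.8083 189.1637]
(0.051, 0.03, 0.11) [355.4704 187.438 ]
(0.051, 0.018, 0.11) [354.7328 199.5922]
(-0.021, 0.018, 0.11) [279.8735 201.3458]
(0.062, 0.052, 0.108) [367.7257 163.9092]
(0.062, -0.052, 0.108) [360.4525 264.1836]
(-0.062, 0.052, 0.108) [235.6902 166.83  ]
```

View pics/e.png

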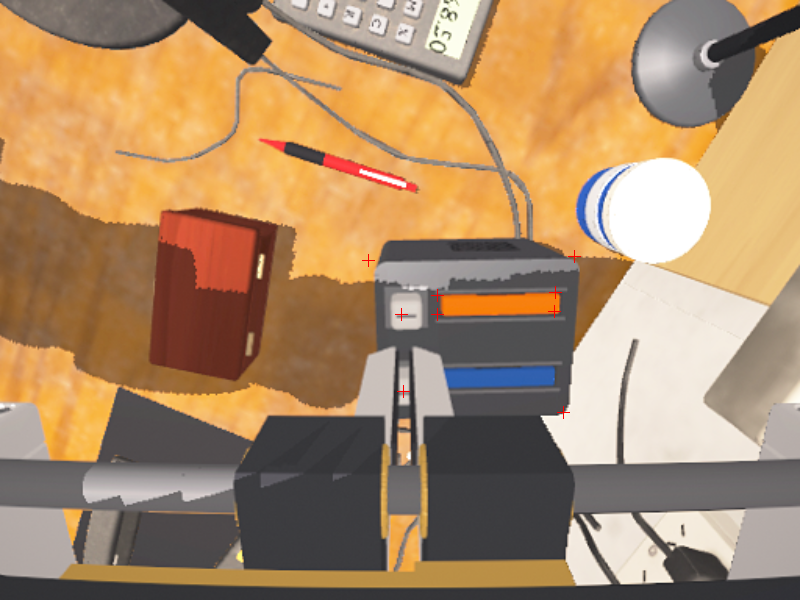

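The wrist view confirms the dock fit to within about 2 px. The left key is at (405,311) and the orange cap spans x 441–561, y 291–316. I'll refine the dock pose with the wrist picture's colour blobs.

Run:
```python
from h import *
import pickle
s=pickle.load(open('w1.pkl','rb'));hsv=cv2.cvtColor(s['img'],cv2.COLOR_BGR2HSV)
for lo,hi in (((8,220,200),(18,255,255)),((105,140,60),(125,255,255))):
    m=cv2.inRange(hsv,lo,hi); m[:170]=0;m[260:]=0;m[:,:270]=0;m[:,370:]=0
    k,l,st,ce=cv2.connectedComponentsWithStats(m); i=1+st[1:,4].argmax()
    r=cv2.minAreaRect(np.argwhere(l==i)[:,::-1].astype(np.float32));b=cv2.boxPoints(r);P=np.array([atz(s,x,.11) for x in b])
    print(st[i],b.round(1).tolist(),P.mean(0),'\n',P)
    for j in (0,1):
        d=P[j+1]-P[j];print(np.linalg.norm(d),np.degrees(np.arctan2(d[1],d[0])))
print(atz(s,(259.2,199),.128))
```

```text
[283 188  75  14 906] [[282.79998779296875, 189.0], [357.0, 187.60000610351562], [357.20001220703125, 199.8000030517578], [283.0, 201.1999969482422]] [ 0.5161 -0.2494  0.11  ] 
 [[ 0.4834 -0.2342  0.11  ]
 [ 0.5515 -0.2528  0.11  ]
 [ 0.5493 -0.2647  0.11  ]
 [ 0.4804 -0.2459  0.11  ]]
0.07061072152740124 -15.259477004547223
0.012097155488115489 -100.48684613104997
[285 234  70  14 830] [[284.8999938964844, 235.89999389648438], [354.0, 233.89999389648438], [354.29998779296875, 246.0], [285.20001220703125, 247.89999389648438]] [ 0.5047 -0.296   0.11  ] 
 [[ 0.4729 -0.2809  0.11  ]
 [ 0.5392 -0.2984  0.11  ]
 [ 0.537  -0.3113  0.11  ]
 [ 0.4698 -0.2935  0.11  ]]
0.06862653027173808 -14.824105505697633
0.013036960145235447 -99.88110210276528
[ 0.4605 -0.2325  0.128 ]
```

{"name": "arm_command", "arguments": {"targets": "-1 0 0.035 0 -1.3; -1 0 0.07 0 -1.3; -1 0 0.08 0 -1.3; -1 0 0.085 0 -1.3; -1 0 0.089 0 -1.3; -1 0 0.092 0 -1.3; -1 0 0.094 0 -1.3; -1 0 0.094 0 -1.3"}}

```text
t: 2.03
position: [0.4576, -0.2368, 0.1124]
ee_rot: [[-0.267, -0.001, 0.964], [-0.964, -0.0, -0.267], [0.0, -1.0, -0.001]]
contact_force: [-0.2, 0.6, -1.1]
opening: 0.0006
```

{"name": "arm_command", "arguments": {"targets": "-1 0 0.001 0 0; -1 0 0.002 0 0; -1 0 0.003 0 0; -1 0 0.003 0 0"}}

```text
t: 2.37
position: [0.4582, -0.237, 0.1117]
ee_rot: [[-0.267, 0.0, 0.964], [-0.964, -0.002, -0.267], [0.002, -1.0, 0.001]]
contact_force: [-17.1, 5.8, 46.9]
opening: 0.0003
```

Run:
```python
from h import *
o=get_obs();print(o['position'],o['contact_force'])
a=cam('scene')['img'][235:315,255:375];b=cam('wrist')['img'][140:290,220:400]
im=np.zeros((500,800,3),np.uint8);im[:267,:400]=cv2.resize(a,(400,267));im[:333,400:]=cv2.resize(b,(400,333));cv2.imwrite('pics/f.png',im)
```

```text
[ 0.4582 -0.237   0.1117] [-17.1349   5.7654  46.9265]
```

View pics/f.png

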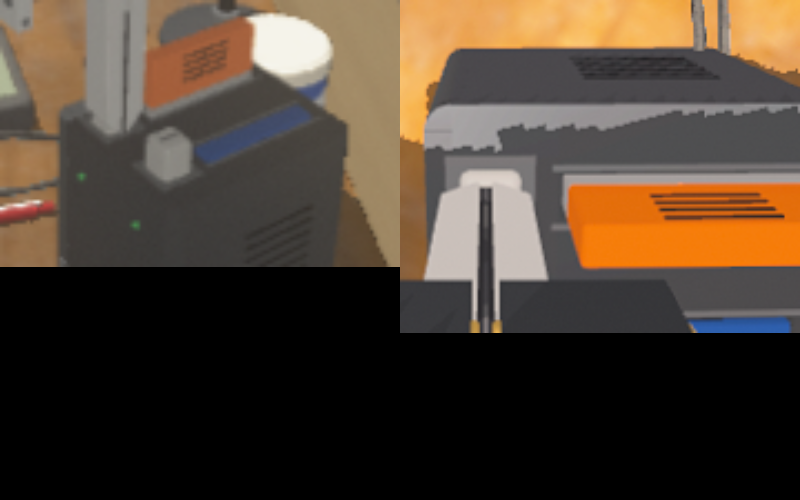

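The two crops show the orange cap standing well out of the left bay. The force rose to 47 N at the stop, so the key is fully down. I'll back off now.

{"name": "arm_command", "arguments": {"targets": "-1 0 -0.03 0 0; -1 0 -0.07 0 0; 1 0 -0.08 0.02 0; 1 -0.004 -0.08 0.058 0; 1 -0.004 -0.08 0.058 0; 1 -0.004 -0.08 0.058 0; 1 -0.004 -0.08 0.058 0; 1 -0.004 -0.08 0.058 0"}}

```text
t: 3.13
position: [0.5142, -0.2475, 0.1886]
ee_rot: [[-0.266, -0.001, 0.964], [-0.964, 0.0, -0.266], [0.0, -1.0, -0.001]]
contact_force: [-0.6, 0.7, 0.0]
opening: 0.0369
```

Run:
```python
from h import *
import pickle
o=get_obs();print(o['position'],o['ee_rot'],o['contact_force'],o['opening'])
s=cam('wrist');im=cv2.resize(s['img'],(800,600));pickle.dump(s,open('w2.pkl','wb'))
c,q=np.cos(-.2635),np.sin(-.2635)
for a,b in((-.036,.006),(.036,.006),(.036,-.006),(-.036,-.006)):
    uv=proj(s,[.5155+c*a-q*b,-.249+q*a+c*b,.141])[0];cv2.drawMarker(im,tuple((uv*1.5625).astype(int)),(0,0,255),0,12,1)
cv2.imwrite('pics/g.png',im)
```

```text
[ 0.5142 -0.2475  0.1886] [[-0.2658 -0.0007  0.964 ]
 [-0.964   0.     -0.2658]
 [ 0.0001 -1.     -0.0007]] [-0.6116  0.711   0.0142] 0.03694802174434884
```

View pics/g.png

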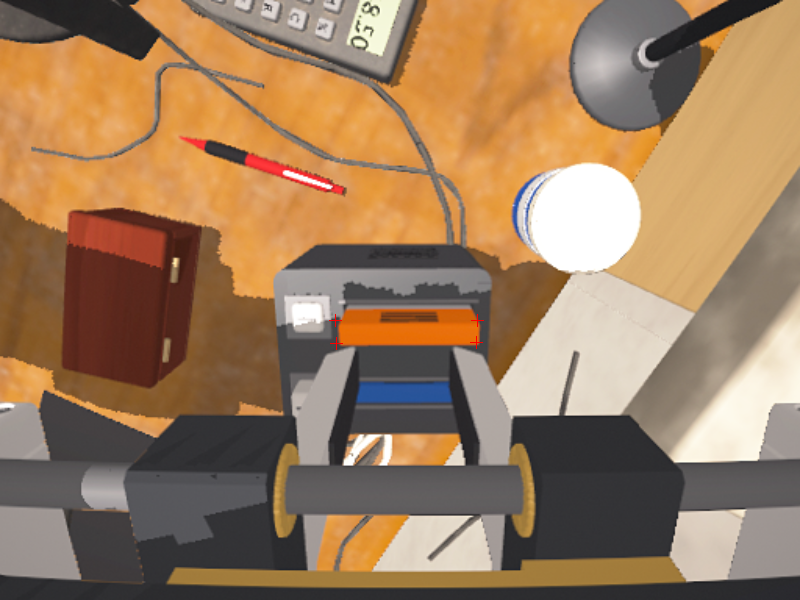

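The wrist view shows the cap top at x 338–480, y 321–345, on the predicted outline to about 1 mm. The fingers are still opening. I'll pinch across the 72 mm width instead of the thickness. The tool can't tilt, so the drive has to pivot about the jaw axis to match the reader's tilt.

{"name": "arm_command", "arguments": {"targets": "1 0.0014 0 0.0023 0; 1 0.0014 0 0.0023 0; 1 0.0014 0 0.0023 0; 1 0.0014 0 0.0023 0; 1 0.0014 0 0.0023 0; 1 0.0014 0 0.0023 0; 1 0.0014 0 0.0023 0; 1 0.0014 0 0.0023 0"}}

```text
t: 3.85
position: [0.517, -0.2492, 0.1885]
ee_rot: [[-0.265, -0.0, 0.964], [-0.964, 0.0, -0.265], [-0.0, -1.0, -0.0]]
contact_force: [-0.6, -0.2, 0.9]
opening: 0.0928
```

{"name": "arm_command", "arguments": {"targets": "1 0 0.03 0 0; 1 0 0.06 0 0; 1 0 0.0716 0 0; 1 0 0.0716 0 0; 1 0 0.0716 0 0"}}

```text
t: 4.27
position: [0.5171, -0.2492, 0.1172]
ee_rot: [[-0.265, -0.001, 0.964], [-0.964, 0.001, -0.265], [-0.0, -1.0, -0.001]]
contact_force: [0.6, -0.1, 0.3]
opening: 0.0943
```

{"name": "arm_command", "arguments": {"targets": "-1 0 0 0 0; -1 0 0 0 0; -1 0 0 0 0; -1 0 0 0 0; -1 0 0 0 0; -1 0 0 0 0"}}

```text
t: 4.77
position: [0.5174, -0.2495, 0.1174]
ee_rot: [[-0.265, 0.001, 0.964], [-0.964, -0.0, -0.265], [0.0, -1.0, 0.001]]
contact_force: [0.5, -0.5, 1.7]
opening: 0.0717
```

{"name": "arm_command", "arguments": {"targets": "-1 0 -0.02 0 0; -1 0 -0.04 0 0; -1 0 -0.06 0 0; -1 0 -0.08 0 0; -1 0 -0.085 0 0; -1 0 -0.085 0 0"}}

```text
t: 5.27
position: [0.5176, -0.2496, 0.2031]
ee_rot: [[-0.265, 0.002, 0.964], [-0.964, -0.001, -0.265], [0.0, -1.0, 0.002]]
contact_force: [-0.8, -0.3, -1.4]
opening: 0.0717
```

Run:
```python
from h import *
o=get_obs();print(o['position'],o['contact_force'],o['opening'])
a=cam('scene');b=cam('wrist')
im=np.zeros((450,800,3),np.uint8);im[:450,:400]=cv2.resize(a['img'][180:315,245:365],(400,450));im[:400,400:]=cv2.resize(b['img'][130:280,180:330],(400,400));cv2.imwrite('pics/h.png',im)
```

```text
[ 0.5176 -0.2496  0.2031] [-0.7763 -0.3187 -1.399 ] 0.07166205215162323
```

View pics/h.png

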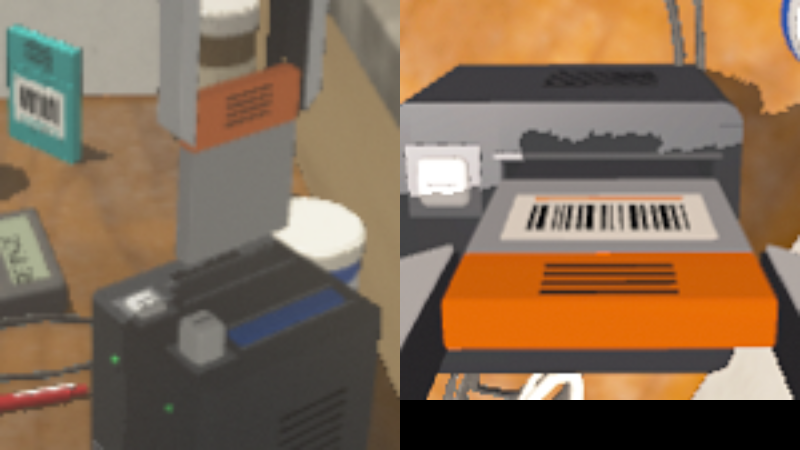

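The drive is fully out: the cap is held by its two ends, the key is flat and blue is still seated. In the right crop the label is clear, at (610,217). I'll turn towards the reader from a stand-off and measure it with the wrist camera.

{"name": "arm_command", "arguments": {"targets": "-1 -0.01 -0.02 0.001 4; -1 -0.02 -0.02 0.002 11; -1 -0.03 -0.02 0.003 18; -1 -0.04 -0.02 0.003 25; -1 -0.05 -0.02 0.003 32; -1 -0.052 -0.02 0.003 39; -1 -0.052 -0.02 0.003 46; -1 -0.052 -0.02 0.003 53"}}

```text
t: 6.03
position: [0.5331, -0.1994, 0.2202]
ee_rot: [[-0.932, -0.002, 0.363], [-0.363, 0.001, -0.932], [0.002, -1.0, -0.002]]
contact_force: [0.2, -0.4, -0.8]
opening: 0.0717
```

{"name": "arm_command", "arguments": {"targets": "-1 0 0 0 7; -1 0 0 0 7; -1 0 0 0 7"}}

```text
t: 6.28
position: [0.5332, -0.1997, 0.2207]
ee_rot: [[-0.967, -0.002, 0.257], [-0.257, 0.0, -0.967], [0.002, -1.0, -0.001]]
contact_force: [-0.6, 0.0, -1.5]
opening: 0.0714
```

Run:
```python
from h import *
import pickle
o=get_obs();print(o['position'],o['ee_rot'],o['contact_force'],o['opening'],o['joint_positions'])
s=cam('wrist');pickle.dump(s,open('w3.pkl','wb'));print(s['p'],s['R'])
pickle.dump({n:cam(n) for n in('scene','top')},open('d3.pkl','wb'))
cv2.imwrite('pics/i.png',cv2.resize(s['img'],(800,600),interpolation=cv2.INTER_CUBIC))
```

```text
[ 0.5332 -0.1997  0.2207] [[-0.9665 -0.0017  0.2565]
 [-0.2565  0.0005 -0.9665]
 [ 0.0015 -1.     -0.0009]] [-0.5928  0.0149 -1.4908] 0.07136208279122007 [ 0.4446  0.2537 -0.237   1.8155  0.0667  1.0819 -1.1279]
[ 0.6051 -0.1813  0.401 ] [[ 0.2576  0.9336  0.2493]
 [-0.9663  0.2491  0.0657]
 [-0.0007 -0.2578  0.9662]]
```

View pics/i.png

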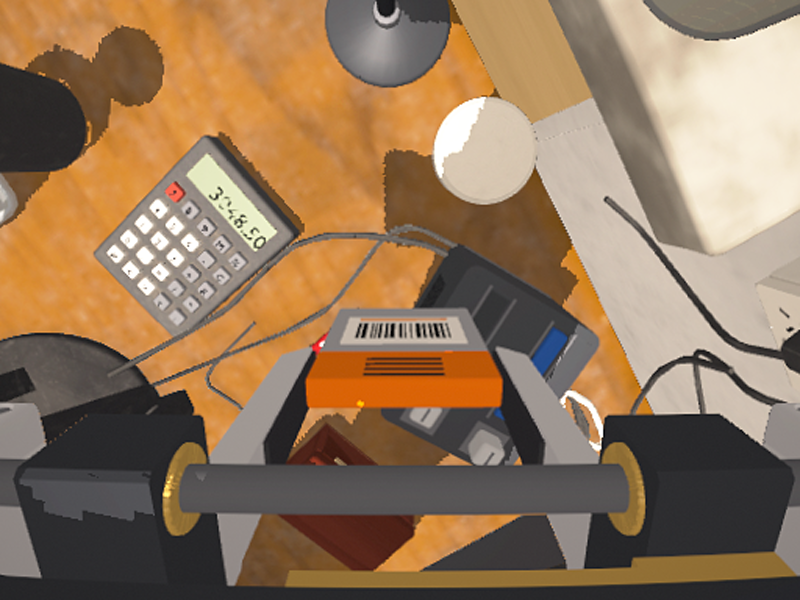

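The wrist view shows the drive's label at (405,330), and of the reader only the foot at (388,35), because the camera looks backwards. I'll rise and turn sideways to get the head in view.

{"name": "arm_command", "arguments": {"targets": "-1 0 -0.03 0 -7; -1 0 -0.06 0 -14; -1 0 -0.09 0 -21; -1 0 -0.1 0 -28; -1 0 -0.1 0 -35; -1 0 -0.1 0 -42; -1 0 -0.1 0 -49; -1 0 -0.1 0 -56"}}

```text
t: 7.1
position: [0.5336, -0.2001, 0.3218]
ee_rot: [[-0.324, -0.0, 0.946], [-0.946, 0.0, -0.324], [0.0, -1.0, -0.0]]
contact_force: [0.5, -0.5, -1.3]
opening: 0.072
```

{"name": "arm_command", "arguments": {"targets": "-1 0 0 0 -4; -1 0 0 0 -4; -1 0 0 0 -4"}}

```text
t: 7.35
position: [0.5335, -0.2001, 0.3218]
ee_rot: [[-0.267, -0.0, 0.964], [-0.964, 0.0, -0.267], [-0.0, -1.0, -0.0]]
contact_force: [-0.7, -0.5, -1.2]
opening: 0.0718
```

Run:
```python
from h import *
import pickle
o=get_obs();print(o['position'],o['ee_rot'],o['contact_force'],o['opening'])
s=cam('wrist');pickle.dump(s,open('v1.pkl','wb'));print(s['p'])
```

```text
[ 0.5335 -0.2001  0.3218] [[-0.2665 -0.0002  0.9638]
 [-0.9638  0.0001 -0.2665]
 [-0.0001 -1.     -0.0002]] [-0.7393 -0.5229 -1.2027] 0.0718175634613007
[ 0.553  -0.129   0.5022]
```

{"name": "arm_command", "arguments": {"targets": "-1 -0.03 0 0 0; -1 -0.06 0 0 0; -1 -0.06 0 0 0; -1 -0.06 0 0 0"}}

```text
t: 7.73
position: [0.55, -0.1404, 0.322]
ee_rot: [[-0.264, 0.0, 0.965], [-0.965, 0.0, -0.264], [-0.0, -1.0, 0.0]]
contact_force: [-0.3, -1.6, -1.7]
opening: 0.072
```

Run:
```python
from h import *
import pickle
o=get_obs();print(o['position'],o['contact_force'],o['opening'])
s=cam('wrist');pickle.dump(s,open('v2.pkl','wb'));print(s['p']);t=pickle.load(open('v1.pkl','rb'))
im=np.zeros((600,800,3),np.uint8)
for i,(a) in enumerate((t,s)):
    u=proj(a,[.71,-.137,.24])[0];print(u);x0=int(np.clip(u[0]-65,0,512-130));y0=int(np.clip(u[1]-100,0,384-195));print(x0,y0)
    im[:585,400*i:400*i+390]=cv2.resize(a['img'][y0:y0+195,x0:x0+130],(390,585),interpolation=cv2.INTER_CUBIC)
cv2.imwrite('pics/j.png',im)
```

```text
[ 0.55   -0.1404  0.322 ] [-0.3158 -1.6482 -1.6672] 0.07197718711488751
[ 0.5692 -0.0692  0.5024]
[440.7094  75.8955]
375 0
[431.219  150.1754]
366 50
```

View pics/j.png

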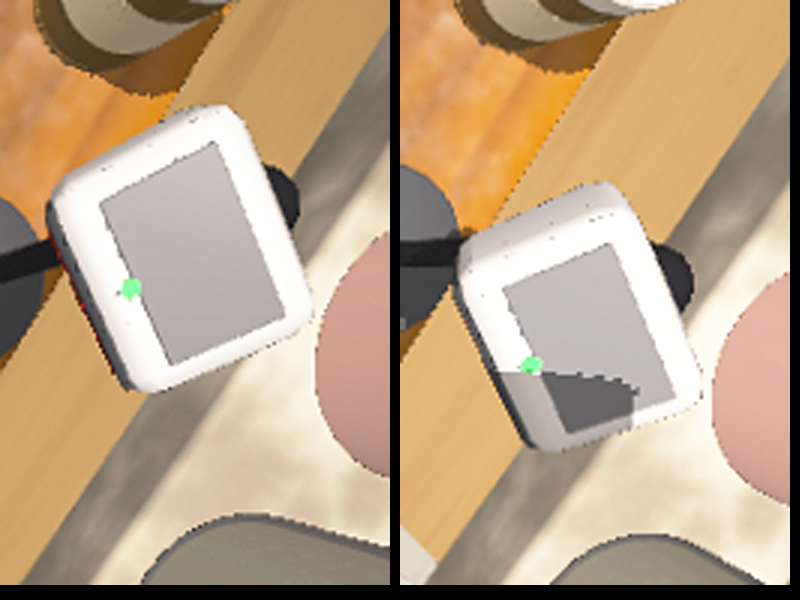

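View 1 (left) and view 2 (right) show the head's grey screen clearly. Its corners are at (99,204), (215,142), (287,317), (172,365) in view 1 and (503,289), (612,243), (676,399), (568,433) in view 2. I'll triangulate these and fit the head.

```bash
cat > fit2.py <<'E'
from h import *
import pickle
from scipy.optimize import least_squares
D=pickle.load(open('d.pkl','rb'));D['v1']=pickle.load(open('v1.pkl','rb'));D['v2']=pickle.load(open('v2.pkl','rb'))
def up(n,q,ox,oy,k,sx=0): return n,np.array([ox+(q[0]-sx+.5)/k-.5,oy+(q[1]+.5)/k-.5])
v1=[up('v1',q,375,0,3)[1] for q in((99,204),(215,142),(287,317),(172,365))]
v2=[up('v2',q,366,50,3,400)[1] for q in((503,289),(612,243),(676,399),(568,433))]
tp=[up('top',q,235,105,6,400)[1] for q in((515,122),(630,88),(650,158),(536,194))]
sc=[up('scene',q,290,130,6)[1] for q in((137,150),(166,93),(296,107),(280,160))]
X=[]
for a,b in zip(v1,v2):
    u,v=ray(D['v1'],a),ray(D['v2'],b);t=np.linalg.lstsq(np.c_[u,-v],D['v2']['p']-D['v1']['p'],rcond=None)[0]
    p,q=D['v1']['p']+t[0]*u,D['v2']['p']+t[1]*v;X.append((p+q)/2);print((p+q)/2,np.linalg.norm(p-q))
X=np.array(X);print('edges',[np.linalg.norm(X[i]-X[i-1]) for i in range(4)])
def Rw(yaw,t):
    x=np.array([np.cos(yaw)*np.cos(t),np.sin(yaw)*np.cos(t),np.sin(t)]);y=np.array([-np.sin(yaw),np.cos(yaw),0]);return np.c_[x,y,np.cross(x,y)]
S=[(-1,1),(1,1),(1,-1),(-1,-1)]
def g(p,use=('v1','v2','top','scene'),off=.0235):
    out=[];R=Rw(p[3],p[4])
    for n,L in(('v1',v1),('v2',v2),('top',tp),('scene',sc)):
        if n not in use: continue
        for s,uv in zip(S,L):
            out.append((proj(D[n],p[:3]+R@np.array([p[7]+s[0]*p[5],s[1]*p[6],off]))[0]-uv)*(1 if n[0]=='v' else .5))
    out.append((proj(D['scene'],p[:3])[0]-up('scene',(194,228),290,130,6)[1]))
    out.append([(p[7]-.025)*300])   # soft prior (~3 mm): screen centred on top
    return np.concatenate(out)
for use in(('v1','v2','top','scene'),('v1','v2')):
    r=least_squares(g,[.69,-.143,.22,.26,.45,.016,.024,.025],args=(use,),x_scale=[.01]*3+[.1]*2+[.01]*3);J=np.linalg.inv(r.jac.T@r.jac)
    print(use,r.x,np.degrees(r.x[3:5]),'sd',np.sqrt(np.diag(J)),'\n',r.fun[:-1].reshape(-1,2).round(1).tolist())
    p=r.x;R=Rw(p[3],p[4])
    for P in((0,.033,.023),(0,-.033,.023),(0,.033,-.023),(0,-.033,-.023),(.05,.033,.023),(.05,-.033,.023)):
        print(P,((proj(D['v1'],p[:3]+R@np.array(P))[0]-[375,0])*3+1).round(),((proj(D['v2'],p[:3]+R@np.array(P))[0]-[366,50])*3+[401,1]).round())
np.save('win.npy',r.x)
E
python3 fit2.py
```

```text
[ 0.6785 -0.1239  0.2502] 0.0003376972622732715
[ 0.7039 -0.1167  0.2625] 0.0001957806831633938
[ 0.7167 -0.1641  0.2631] 0.0002637448009151097
[ 0.6911 -0.1705  0.251 ] 0.0003197493828165584
edges [np.float64(0.04837565573805517), np.float64(0.02919215528169387), np.float64(0.04909020456571247), np.float64(0.02898063390730239)]
('v1', 'v2', 'top', 'scene') [ 0.6837 -0.1475  0.2222  0.2598  0.4819  0.0144  0.0241  0.0287] [14.8848 27.6134] sd [0.0029 0.0008 0.0017 0.011  0.0659 0.0003 0.0003 0.0022] 
 [[0.7, -0.2], [0.5, 0.7], [-0.9, -0.2], [-0.7, -0.4], [0.3, -0.4], [0.2, 0.7], [-0.5, -0.2], [-0.2, -0.7], [2.0, 5.5], [-9.0, 2.2], [-0.5, -6.2], [10.3, -3.1], [0.3, -0.8], [0.0, -0.6], [-0.2, -0.3], [-0.9, -0.0], [0.6, -0.7]]
(0, 0.033, 0.023) [ 35. 200.] [442. 280.]
(0, -0.033, 0.023) [129. 412.] [529. 469.]
(0, 0.033, -0.023) [ 42. 186.] [452. 237.]
(0, -0.033, -0.023) [124. 371.] [529. 405.]
(0.05, 0.033, 0.023) [232.  95.] [628. 203.]
(0.05, -0.033, 0.023) [325. 335.] [712. 417.]
('v1', 'v2') [ 0.6832 -0.148   0.2223  0.2709  0.4546  0.0146  0.0246  0.0285] [15.5212 26.0458] sd [0.0031 0.0009 0.0019 0.011  0.069  0.0003 0.0003 0.0023] 
 [[0.2, -0.1], [0.1, 0.1], [-0.3, -0.1], [-0.3, 0.4], [-0.2, -0.3], [-0.1, 0.1], [0.1, -0.3], [0.2, -0.0], [0.7, -0.7]]
(0, 0.033, 0.023) [ 35. 203.] [442. 282.]
(0, -0.033, 0.023) [132. 413.] [531. 470.]
(0, 0.033, -0.023) [ 38. 189.] [448. 240.]
(0, -0.033, -0.023) [122. 373.] [527. 407.]
(0.05, 0.033, 0.023) [231.  95.] [627. 203.]
(0.05, -0.033, 0.023) [326. 333.] [713. 414.]
```

The triangulated screen corners agree to 0.3 mm. They give head tilt ≈25° and yaw ≈15.3°, with the window near (0.684,-0.148,0.222). I'll go to the dock's left edge to pivot the drive in the jaws. There I'll write a label PnP to measure its tilt.

{"name": "arm_command", "arguments": {"targets": "-1 0.03 0.02 -0.003 0; -1 0.068 0.05 -0.003 0; -1 0.068 0.09 -0.003 0; -1 0.068 0.13 -0.003 0; -1 0.068 0.16 -0.003 0; -1 0.068 0.16 -0.003 0; -1 0.068 0.16 -0.003 0"}}

```text
t: 8.37
position: [0.5278, -0.2074, 0.1615]
ee_rot: [[-0.267, -0.003, 0.964], [-0.964, 0.001, -0.267], [-0.0, -1.0, -0.003]]
contact_force: [-0.3, -1.1, -0.1]
opening: 0.0719
```

```bash
cat > pose.py <<'E'
from h import *
def drive(s,dbg=None):
    """drive pose in tool frame and world from label quad in wrist image"""
    hsv=cv2.cvtColor(s['img'],cv2.COLOR_BGR2HSV)
    # orange cap locates the label: the label lies just above it in the picture
    m=cv2.inRange(hsv,(6,200,100),(16,255,255));m[:150]=0;m[290:]=0
    k,l,st,ce=cv2.connectedComponentsWithStats(m);c=[i for i in range(1,k) if abs(ce[i][0]-258)<25];i=max(c,key=lambda i:st[i,4])
    x,y,w,h=st[i,:4]
    x0,x1,y0,y1=x,x+w,max(0,y-110),y+4
    roi=s['img'][y0:y1,x0:x1].astype(np.float32);g=roi.min(2);sat=cv2.cvtColor(s['img'],cv2.COLOR_BGR2HSV)[y0:y1,x0:x1,1]
    T,b=cv2.threshold(g.astype(np.uint8),0,255,cv2.THRESH_OTSU)
    b=cv2.morphologyEx(b,cv2.MORPH_CLOSE,np.ones((5,9),np.uint8))
    if dbg: cv2.imwrite(dbg,np.hstack([roi.astype(np.uint8),cv2.cvtColor(b,cv2.COLOR_GRAY2BGR)]))
    return b,(x0,y0),st[i]
E
python3 - <<'E'
from pose import *
import pickle
o=get_obs();print(o['position'],o['ee_rot'],o['contact_force'],o['opening'])
s=cam('wrist');pickle.dump(s,open('u1.pkl','wb'));b,of,st=drive(s);print(of,st,np.argwhere(b>0).min(0),np.argwhere(b>0).max(0))
R=s['tool_from_camera'];print(np.array(R))
a=s['img'][120:280,170:350];cv2.imwrite('pics/k.png',np.hstack([cv2.resize(a,(720,640))])[:600])
E
```

```text
[ 0.5278 -0.2074  0.1615] [[-0.2666 -0.0025  0.9638]
 [-0.9638  0.0009 -0.2666]
 [-0.0002 -1.     -0.0027]] [-0.3014 -1.1467 -0.1473] 0.07190649149702188
(np.int32(195), np.int32(115)) [ 195  225  127   36 4112] [0 0] [113 126]
[[-0.0011 -0.9665 -0.2568 -0.0738]
 [-0.0007  0.2568 -0.9665 -0.1804]
 [ 1.     -0.0009 -0.0009 -0.0003]
 [ 0.      0.      0.      1.    ]]
```

View pics/k.png

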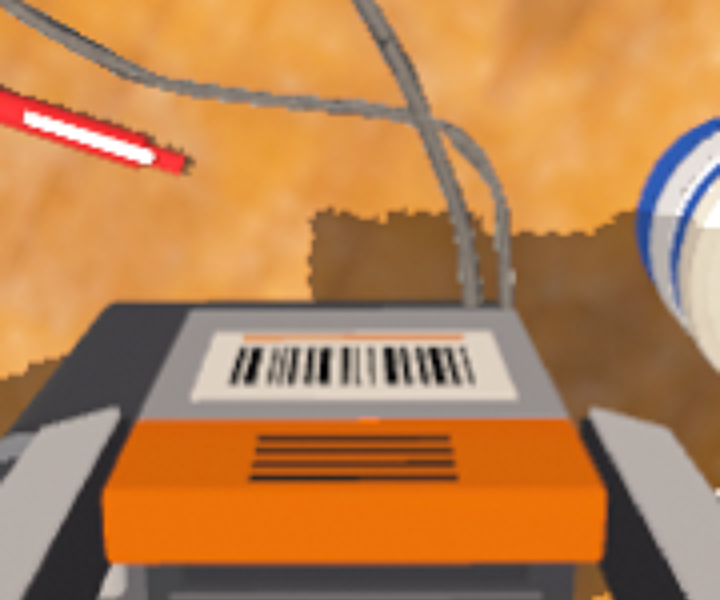

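The crop shows the label corners at (217,331), (490,331), (519,401), (192,400), the drive held upright in the jaws. One picture view is left. I'll fit the drive pose numerically, with the one free pivot about the jaw axis.

```bash
cat > pose.py <<'E'
from h import *
from scipy.optimize import least_squares
def rot(t): # drive->tool: drive x=tool z, drive y=-tool x, drive z=-tool y; t: lean, label up
    B=np.array([[0,-1,0],[0,0,-1],[1,0,0.]]);c,s=np.cos(t),np.sin(t)
    return B@np.array([[1,0,0],[0,c,-s],[0,s,c]])
def quad(s):
    im=s['img'];hsv=cv2.cvtColor(im,cv2.COLOR_BGR2HSV)
    m=cv2.inRange(hsv,(6,200,100),(16,255,255));m[:190]=0;m[290:]=0;m[:,:180]=0;m[:,340:]=0
    k,l,st,ce=cv2.connectedComponentsWithStats(m);i=1+st[1:,4].argmax();x,y,w,h=st[i,:4]
    best=None
    for T in range(120,230,5):
        b=(im.min(2)>T).astype(np.uint8);b[:y-110]=0;b[y+60:]=0
        b=cv2.morphologyEx(b,cv2.MORPH_CLOSE,np.ones((3,5),np.uint8))
        for c in cv2.findContours(b,cv2.RETR_EXTERNAL,cv2.CHAIN_APPROX_NONE)[0]:
            hu=cv2.convexHull(c);A=cv2.contourArea(hu);cx=hu[:,0,0].mean()
            if A<500 or abs(cx-258)>20 or not 60<np.ptp(hu[:,0,0])<105: continue
            q=cv2.approxPolyN(hu,4,-1,True).reshape(-1,2).astype(float);e=abs(cv2.contourArea(q.astype(np.float32))/A-1)
            if best is None or e<best[0]: best=(e,q,T)
    q=best[1];q=q[np.argsort(q[:,1])];a,b=q[:2],q[2:]
    return np.vstack([a[np.argsort(a[:,0])],b[np.argsort(b[:,0])]]),best[0],best[2]
def fit(s,q):
    C=np.array(s['tool_from_camera']);cam={**s,'R':C[:3,:3],'p':C[:3,3]}
    P=np.array([(-28,6,20),(28,6,20),(-28,6,60),(28,6,60)])/1e3
    f=lambda p:(proj(cam,p[1:]+P@rot(p[0]).T)-q).ravel()
    r=least_squares(f,[0,0,.06,0],x_scale=[.1,.01,.01,.01]);J=np.sqrt(np.diag(np.linalg.inv(r.jac.T@r.jac)))
    return r.x,r.fun,J
def measure(s):
    q,e,T=quad(s);p,res,J=fit(s,q);print('quad',q.round(1).tolist(),e,T);print('tilt',np.degrees(p[0]),'drive origin in tool',p[1:],'rms',np.sqrt((res**2).mean()),'sd',np.degrees(J[0]))
    L=p[1:]+rot(p[0])@[0,.006,.04];print('label in tool',L);return p,L
E
python3 - <<'E'
from pose import *
import pickle
for n in('u1','w3','v1','v2'):
    s=pickle.load(open(n+'.pkl','rb'));print(n)
    try: measure(s)
    except Exception as e: print(e)
s=pickle.load(open('u1.pkl','rb'))
q=np.array([(217,331),(490,331),(192,400),(519,401)])/4-.375+[170,120];p,r,J=fit(s,q);print('hand',q,np.degrees(p[0]),p[1:],r)
E
```

```text
u1
OpenCV(4.12.0) :-1: error: (-5:Bad argument) in function 'approxPolyN'
> Overload resolution failed:
>  - Argument 'epsilon_percentage' must be float, not bool
>  - Argument 'epsilon_percentage' must be float, not bool

w3
OpenCV(4.12.0) :-1: error: (-5:Bad argument) in function 'approxPolyN'
> Overload resolution failed:
>  - Argument 'epsilon_percentage' must be float, not bool
>  - Argument 'epsilon_percentage' must be float, not bool

v1
OpenCV(4.12.0) :-1: error: (-5:Bad argument) in function 'approxPolyN'
> Overload resolution failed:
>  - Argument 'epsilon_percentage' must be float, not bool
>  - Argument 'epsilon_percentage' must be float, not bool

v2
OpenCV(4.12.0) :-1: error: (-5:Bad argument) in function 'approxPolyN'
> Overload resolution failed:
>  - Argument 'epsilon_percentage' must be float, not bool
>  - Argument 'epsilon_percentage' must be float, not bool

hand [[223.875 202.375]
 [292.125 202.375]
 [217.625 219.625]
 [299.375 219.875]] 1.0915263523509544 [0.0004 0.0744 0.0001] [ 0.0268 -0.0221  0.4562  0.037  -0.0542  0.0859 -0.3535 -0.0987]
```

{"name": "arm_command", "arguments": {"targets": "-1 0.008 0 0 0; -1 0.013 0 0 0; -1 0.018 0 0 0; -1 0.022 0 0 0; -1 0.026 0 0 0; -1 0.03 0 0 0; -1 0.034 0 0 0; -1 0.034 0 0 0"}}

```text
t: 9.08
position: [0.5193, -0.2405, 0.1618]
ee_rot: [[-0.266, -0.0, 0.964], [-0.964, -0.0, -0.266], [0.0, -1.0, -0.0]]
contact_force: [1.8, 2.2, 1.4]
opening: 0.0717
```

```bash
sed -i 's/approxPolyN(hu,4,-1,True)/approxPolyN(hu,4)/' pose.py
python3 - <<'E'
from pose import *
import pickle
o=get_obs();print(o['position'],o['contact_force'],o['opening'])
s=cam('wrist');pickle.dump(s,open('u2.pkl','wb'))
for n in('u1','u2'): measure(pickle.load(open(n+'.pkl','rb')))
E
```

```text
[ 0.5193 -0.2405  0.1618] [1.8334 2.2216 1.3958] 0.07173650623877724
quad [[218.0, 198.0], [298.0, 198.0], [206.0, 223.0], [310.0, 223.0]] 0.00021743857360290164 140
tilt 4.50112658914677 drive origin in tool [-0.0155  0.0348 -0.0002] rms 0.9112792708061203 sd 0.9743652325203166
label in tool [-0.0184 -0.0056 -0.0002]
quad [[222.0, 174.0], [295.0, 174.0], [215.0, 203.0], [301.0, 203.0]] 0.015862524785194898 200
tilt 17.274572793769774 drive origin in tool [-0.0307  0.0662  0.    ] rms 0.19859760671187296 sd 1.2428499320673791
label in tool [-0.0245  0.0263  0.    ]
```

```bash
python3 - <<'E'
import re
t=open('pose.py').read()
t=t.replace("range(120,230,5)","range(175,225,5)")
t=t.replace("    return np.vstack([a[np","    q=np.vstack([a[np").replace("b[np.argsort(b[:,0])]]),best[0],best[2]","b[np.argsort(b[:,0])]])\n    g=cv2.GaussianBlur(im.min(2),(0,0),.7);q=cv2.cornerSubPix(g,q.astype(np.float32).reshape(-1,1,2),(3,3),(-1,-1),(3,50,.01)).reshape(-1,2).astype(float)\n    return q,best[0],best[2]")
open('pose.py','w').write(t)
E
python3 - <<'E'
from pose import *
import pickle
for n in('u1','u2'): measure(pickle.load(open(n+'.pkl','rb')))
s=pickle.load(open('u2.pkl','rb'));print(s['img'][168:210,258].tolist()[::2]);print(s['img'][170:208:3,219].min(1),s['img'][190,205:225].min(1))
E
```

```text
quad [[223.3, 202.7], [292.1, 202.4], [218.0, 219.0], [298.0, 219.0]] 0.0017286084701815252 185
tilt 0.3175753633682099 drive origin in tool [ 0.0015  0.0767 -0.0002] rms 0.2754321308516884 sd 1.170403494003527
label in tool [-0.0043  0.0367 -0.0002]
quad [[222.3, 174.5], [294.4, 174.7], [216.1, 203.1], [299.9, 203.4]] 0.015862524785194898 200
tilt 17.538312819327995 drive origin in tool [-0.0295  0.0704 -0.0001] rms 0.15851993645467555 sd 1.2749945222630636
label in tool [-0.0232  0.0305 -0.0001]
[[192, 195, 204], [191, 194, 203], [191, 194, 203], [206, 214, 222], [228, 242, 253], [188, 229, 254], [248, 252, 254], [231, 242, 250], [237, 248, 255], [238, 249, 255], [238, 248, 255], [237, 248, 255], [237, 248, 255], [237, 248, 255], [233, 244, 252], [248, 253, 255], [245, 250, 253], [243, 250, 254], [158, 159, 167], [141, 143, 150], [143, 145, 150]]
[192 191 191 190 189 198 222 242 194 197 197 182 143] [140  92  54 123 207 192 192 191 191 191 191 191 190 201 233 246 244 244
 245 245]
```

```bash
python3 - <<'E'
t=open('pose.py').read()
t=t.replace("f=lambda p:(proj(cam,p[1:]+P@rot(p[0]).T)-q).ravel()",
"""def f(p):
        g=p[1:]+rot(p[0])@[0,0,.086]-[.0004,-.0116,0] # gripped point stays between the pads (soft)
        return np.r_[(proj(cam,p[1:]+P@rot(p[0]).T)-q).ravel()/.4,g[:2]/[.001,.002]]""")
open('pose.py','w').write(t)
E
python3 - <<'E'
from pose import *
import pickle
for n in('u1','u2'): measure(pickle.load(open(n+'.pkl','rb')))
E
```

```text
quad [[223.3, 202.7], [292.1, 202.4], [218.0, 219.0], [298.0, 219.0]] 0.0017286084701815252 185
tilt 0.06970739564008985 drive origin in tool [ 0.0013  0.0758 -0.0002] rms 0.7861290862812854 sd 0.4324088419102645
label in tool [-0.0046  0.0357 -0.0002]
quad [[222.3, 174.5], [294.4, 174.7], [216.1, 203.1], [299.9, 203.4]] 0.015862524785194898 200
tilt 18.197787740569776 drive origin in tool [-0.0297  0.0713 -0.0001] rms 1.194202608108466 sd 0.4684950732973496
label in tool [-0.0229  0.0314 -0.0001]
```

{"name": "arm_command", "arguments": {"targets": "-1 0.003 0 0 0; -1 0.006 0 0 0; -1 0.007 0 0 0; -1 0.007 0 0 0"}}

```text
t: 9.47
position: [0.5174, -0.2465, 0.1616]
ee_rot: [[-0.265, -0.001, 0.964], [-0.964, 0.0, -0.265], [-0.0, -1.0, -0.001]]
contact_force: [-0.4, 2.5, -0.6]
opening: 0.0717
```

Run:
```python
from pose import *
import pickle
o=get_obs();print(o['position'],o['contact_force'],o['opening'])
s=cam('wrist');pickle.dump(s,open('u3.pkl','wb'));measure(s)
```

```text
[ 0.5174 -0.2465  0.1616] [-0.3809  2.4819 -0.6202] 0.07165916381653238
quad [[221.8, 167.7], [294.4, 167.7], [215.0, 200.0], [298.2, 200.9]] 0.033508276140492566 210
tilt 23.958407055295726 drive origin in tool [-0.0373  0.0705 -0.0007] rms 1.6490112982802103 sd 0.49429335215779135
label in tool [-0.0266  0.0315 -0.0007]
```

{"name": "arm_command", "arguments": {"targets": "-1 -0.015 -0.005 0 0; -1 -0.03 -0.03 0 0; -1 -0.03 -0.06 0 0; -1 -0.03 -0.06 0 0; -1 -0.03 -0.06 0 0"}}

```text
t: 9.93
position: [0.5263, -0.2182, 0.2233]
ee_rot: [[-0.265, 0.002, 0.964], [-0.964, -0.002, -0.265], [0.001, -1.0, 0.003]]
contact_force: [0.0, -0.4, -1.5]
opening: 0.0716
```

Run:
```python
from pose import *
import pickle
o=get_obs();print(o['position'],o['contact_force'],o['opening'])
s=cam('wrist');pickle.dump(s,open('u4.pkl','wb'));p,L=measure(s)
w=np.load('win.npy');w[:3]=[.6835,-.1477,.222];yaw,t=np.radians(15.3),np.radians(25.3)
x=np.array([np.cos(yaw)*np.cos(t),np.sin(yaw)*np.cos(t),np.sin(t)]);lab=w[:3]-.11*x
# target tool rotation: tool z = -window y, tool y down
R=np.c_[[-np.cos(yaw),-np.sin(yaw),0],[0,0,-1],[np.sin(yaw),-np.cos(yaw),0]]
tcp=lab-R@L;print('label target',lab,'tcp target',tcp,'R',R)
Ro=np.array(o['ee_rot']);print('shift',Ro.T@(tcp-o['position']))
```

```text
[ 0.5263 -0.2182  0.2233] [ 0.0329 -0.3671 -1.4718] 0.07157404885647713
quad [[221.6, 168.7], [294.6, 168.8], [214.6, 197.9], [301.0, 201.8]] 0.04157916841663156 215
tilt 21.55122851217841 drive origin in tool [-0.0362  0.0675 -0.0002] rms 2.8388152209387343 sd 0.4741964984050988
label in tool [-0.0271  0.0281 -0.0002]
label target [ 0.5876 -0.1739  0.175 ] tcp target [ 0.5615 -0.1813  0.2031] R [[-0.9646  0.      0.2639]
 [-0.2639  0.     -0.9646]
 [ 0.     -1.      0.    ]]
shift [-0.045   0.0202  0.024 ]
```

Run:
```python
from h import *
import pickle
for n in('u1','u4'):
    s=pickle.load(open(n+'.pkl','rb'))['img'];print(n)
    for r in range(155,270): print(r,*np.median(s[r,224:228],0).astype(int),end=' | ')
    print()
```

```text
u1
155 71 157 231 | 156 71 157 232 | 157 73 157 233 | 158 74 158 233 | 159 74 159 233 | 160 73 159 233 | 161 74 159 233 | 162 72 158 232 | 163 71 157 231 | 164 69 156 231 | 165 67 155 230 | 166 65 154 231 | 167 66 155 230 | 168 71 156 230 | 169 72 156 229 | 170 73 156 229 | 171 75 156 228 | 172 76 157 228 | 173 76 157 228 | 174 76 158 230 | 175 76 159 230 | 176 79 159 230 | 177 80 160 231 | 178 83 163 232 | 179 85 165 233 | 180 88 166 234 | 181 90 169 234 | 182 93 170 235 | 183 96 169 236 | 184 99 171 236 | 185 100 173 236 | 186 100 173 236 | 187 97 170 236 | 188 93 169 236 | 189 90 169 235 | 190 86 166 234 | 191 81 163 234 | 192 77 161 233 | 193 75 161 235 | 194 71 143 217 | 195 69 93 124 | 196 73 67 66 | 197 114 114 118 | 198 145 147 154 | 199 142 144 151 | 200 141 144 150 | 201 140 142 148 | 202 151 156 164 | 203 180 192 205 | 204 196 211 224 | 205 194 209 222 | 206 194 209 222 | 207 194 209 222 | 208 194 209 222 | 209 194 209 222 | 210 194 209 222 | 211 194 209 222 | 212 194 209 221 | 213 195 209 222 | 214 193 208 222 | 215 189 203 217 | 216 191 206 220 | 217 194 210 222 | 218 19
[... 2096 characters left out ...]
23 | 227 10 103 223 | 228 10 103 223 | 229 7 103 222 | 230 8 103 223 | 231 9 103 223 | 232 8 103 223 | 233 9 103 223 | 234 11 103 223 | 235 8 103 222 | 236 9 103 223 | 237 9 103 222 | 238 8 104 223 | 239 14 110 228 | 240 24 120 237 | 241 21 119 237 | 242 10 110 232 | 243 3 108 230 | 244 4 108 230 | 245 4 107 230 | 246 4 107 229 | 247 7 107 229 | 248 4 107 229 | 249 5 106 229 | 250 6 107 229 | 251 5 107 229 | 252 3 107 230 | 253 0 108 234 | 254 32 92 193 | 255 83 89 113 | 256 103 103 105 | 257 99 86 82 | 258 118 69 39 | 259 145 78 38 | 260 155 84 40 | 261 155 84 40 | 262 156 85 40 | 263 155 85 40 | 264 155 85 41 | 265 155 85 40 | 266 155 85 41 | 267 156 86 40 | 268 159 84 38 | 269 103 71 60 |
```

```bash
cat > rows.py <<'E'
from pose import *
F=np.array([(6,0),(6,20),(6,60),(6,68),(6,98),(-6,98)])/1e3
def rowfit(s,rows,sel=range(6)):
    C=np.array(s['tool_from_camera']);cam={**s,'R':C[:3,:3],'p':C[:3,3]};sel=list(sel)
    def f(p):
        P=np.array([p[1:]@np.eye(2,3)+rot(p[0])@[-.026,y,z] for y,z in F])
        return (proj(cam,P)[:,1]-rows)[sel]
    r=least_squares(f,[.2,0,.07],x_scale=[.1,.01,.01]);J=np.linalg.inv(r.jac.T@r.jac)
    o=np.r_[r.x[1:],0];L=o+rot(r.x[0])@[0,.006,.04]
    print('tilt',np.degrees(r.x[0]),'origin',o,'label',L,'res',r.fun,'sd1px',np.degrees(np.sqrt(J[0,0])));return r.x,L
E
python3 - <<'E'
from rows import *
import pickle
a=np.array([196.7,202.6,219.5,224.2,241.5,260.4]);b=np.array([157.8,168.5,200.1,208.2,239.5,254.3])
for n,r in(('u1',a),('u4',b)):
    s=pickle.load(open(n+'.pkl','rb'));rowfit(s,r);rowfit(s,r,[0,1,2,3])
E
```

```text
tilt 0.5652487849337179 origin [0.0028 0.0802 0.    ] label [-0.0028  0.0401  0.    ] res [-0.1412  0.4427  0.0343 -0.6249  0.3607 -0.0718] sd1px 1.202412557335442
tilt -5.4668587128576105 origin [-0.0174  0.0044  0.    ] label [-0.0272 -0.0348  0.    ] res [ 0.0111 -0.0191  0.0228 -0.0148] sd1px 6.568182796724634
tilt 21.074201389480585 origin [-0.0343  0.073   0.    ] label [-0.0255  0.0335  0.    ] res [-0.6064  1.0284  0.0386 -0.7292  0.3226 -0.0553] sd1px 1.5949337299917912
tilt 9.820328089769596 origin [-0.0428  0.0045  0.    ] label [-0.0419 -0.0359  0.    ] res [-0.1025  0.1768 -0.2162  0.1418] sd1px 6.1386293523061966
```

Run:
```python
from rows import *
import pickle
a=np.array([196.7,202.6,219.5,224.2,241.5,260.4]);b=np.array([157.8,168.5,200.1,208.2,239.5,254.3])
s=pickle.load(open('u4.pkl','rb'));C=np.array(s['tool_from_camera']);cam={**s,'R':C[:3,:3],'p':C[:3,3]}
def pr(t,x,y,h):
    return np.array([proj(cam,np.array([x,y,0])+rot(t)@[-.026,q,z-h])[0,1] for q,z in F])
# calibrate camera rows with upright pose (tilt 0), x offset free & small row shift
for h in(.080,.086,.092):
    yp=.0744-h
    d=pr(0,0,yp,h)-a
    f=lambda p:pr(p[0],p[1],yp+p[2],h)-d-b
    for w in(np.array([1,1,1,1,1,1]),np.array([0,1,1,1,1,1])):
        r=least_squares(lambda p:np.r_[f(p)*w,p[1]*500,p[2]*500],[.4,0,0],x_scale=[.1,.01,.01]);t=r.x[0]
        L=np.array([r.x[1],yp+r.x[2],0])+rot(t)@[0,.006,.04-h]
        print(h,np.degrees(t),r.x[1:],d.round(1),r.fun.round(2),'label',L)
```

```text
0.08 20.889788555054764 [-0.0072  0.0024] [-1.6 -1.2 -1.9 -2.6 -1.7 -1.3] [-0.47  0.68  0.32  0.25  0.45 -0.06 -3.58  1.18] label [-0.027  0.032  0.   ]
0.08 21.31081679468762 [-0.0071  0.0025] [-1.6 -1.2 -1.9 -2.6 -1.7 -1.3] [-0.    0.23  0.17  0.17  0.63 -0.01 -3.57  1.24] label [-0.0273  0.032   0.    ]
0.086 20.70326293343495 [-0.0054  0.0019] [-1.6 -1.2 -1.9 -2.6 -1.7 -1.3] [-0.49  0.63  0.21  0.15  0.37 -0.   -2.7   0.94] label [-0.0273  0.0312  0.    ]
0.086 21.13256917777098 [-0.0053  0.002 ] [-1.6 -1.2 -1.9 -2.6 -1.7 -1.3] [-0.    0.15  0.05  0.05  0.56  0.04 -2.67  1.  ] label [-0.0275  0.0311  0.    ]
0.092 20.48905458504004 [-0.0037  0.0014] [-1.6 -1.2 -1.9 -2.6 -1.7 -1.3] [-0.48  0.59  0.11  0.04  0.28  0.04 -1.84  0.68] label [-0.0275  0.0304  0.    ]
0.092 20.89977881286219 [-0.0036  0.0015] [-1.6 -1.2 -1.9 -2.6 -1.7 -1.3] [-0.    0.13 -0.05 -0.06  0.45  0.09 -1.8   0.74] label [-0.0277  0.0303  0.    ]
```

Referred to the upright picture, the tilt is about 21°, about 4° short. I'll push it a little further on the same edge.

{"name": "arm_command", "arguments": {"targets": "-1 0 0.03 0 0; -1 0 0.06 0 0; -1 0.015 0.06 0 0; -1 0.028 0.06 0 0; -1 0.032 0.06 0 0; -1 0.035 0.06 0 0; -1 0.0365 0.06 0 0; -1 0.0365 0.06 0 0"}}

```text
t: 10.65
position: [0.5163, -0.2526, 0.1624]
ee_rot: [[-0.265, 0.001, 0.964], [-0.964, -0.0, -0.265], [-0.0, -1.0, 0.001]]
contact_force: [0.5, 2.8, 0.3]
opening: 0.0716
```

{"name": "arm_command", "arguments": {"targets": "-1 -0.015 -0.005 0 0; -1 -0.03 -0.03 0 0; -1 -0.03 -0.06 0 0; -1 -0.03 -0.06 0 0; -1 -0.03 -0.06 0 0"}}

```text
t: 11.07
position: [0.5251, -0.2241, 0.2238]
ee_rot: [[-0.265, 0.003, 0.964], [-0.964, -0.002, -0.265], [0.001, -1.0, 0.004]]
contact_force: [0.7, -0.6, -1.8]
opening: 0.0717
```

```bash
cat >> rows.py <<'E'
def edges(s):
    g=np.median(s['img'][:,224:228].astype(float),1)  # rows x bgr
    B,R=g[:,0],g[:,2]
    return g
A1=np.array([196.7,202.6,219.5,224.2,241.5,260.4])
def solve(s,b,h=.086):
    C=np.array(s['tool_from_camera']);cam={**s,'R':C[:3,:3],'p':C[:3,3]}
    pr=lambda t,x,y:np.array([proj(cam,np.array([x,y,0])+rot(t)@[-.026,q,z-h])[0,1] for q,z in F])
    yp=.0744-h;d=pr(0,0,yp)-A1
    r=least_squares(lambda p:np.r_[(pr(p[0],p[1],yp+p[2])-d-b)[1:],p[1]*300,p[2]*300],[.4,0,0],x_scale=[.1,.01,.01]);t=r.x[0]
    L=np.array([r.x[1],yp+r.x[2],0])+rot(t)@[0,.006,.04-h];print('tilt',np.degrees(t),r.x[1:],r.fun.round(2),'label',L);return t,L
E
python3 - <<'E'
from rows import *
import pickle
o=get_obs();print(o['position'],o['contact_force'],o['opening'])
s=cam('wrist');pickle.dump(s,open('u5.pkl','wb'));g=edges(s).astype(int)
for r in range(145,265): print(r,*g[r],end=' | ')
E
```

```text
[ 0.5251 -0.2241  0.2238] [ 0.6506 -0.5887 -1.7639] 0.07168471670614122
145 68 144 219 | 146 68 145 219 | 147 72 146 219 | 148 75 148 219 | 149 73 147 219 | 150 68 137 208 | 151 135 157 193 | 152 214 214 222 | 153 207 210 221 | 154 207 210 221 | 155 206 209 220 | 156 207 210 221 | 157 206 210 220 | 158 206 209 220 | 159 206 209 220 | 160 206 209 221 | 161 206 209 220 | 162 204 207 219 | 163 227 233 241 | 164 250 254 255 | 165 251 254 255 | 166 251 254 255 | 167 251 253 254 | 168 251 254 254 | 169 251 254 254 | 170 251 254 254 | 171 251 254 255 | 172 251 254 255 | 173 251 254 255 | 174 251 254 255 | 175 251 254 255 | 176 251 254 255 | 177 251 254 255 | 178 250 254 255 | 179 249 254 255 | 180 249 254 255 | 181 250 254 255 | 182 243 250 255 | 183 221 231 240 | 184 210 220 226 | 185 175 183 187 | 186 175 184 189 | 187 190 200 206 | 188 189 199 205 | 189 189 203 214 | 190 231 243 251 | 191 254 255 255 | 192 251 254 255 | 193 251 254 255 | 194 247 253 254 | 195 217 230 237 | 196 195 210 222 | 197 172 181 192 | 198 141 145 150 | 199 144 148 154 | 200 144 148 154 | 201 145 148 154 | 202 144 
[... 306 characters left out ...]
1 7 100 220 | 222 8 100 219 | 223 6 100 219 | 224 8 100 220 | 225 7 100 220 | 226 7 99 219 | 227 8 100 220 | 228 7 100 219 | 229 9 100 219 | 230 7 100 219 | 231 4 99 219 | 232 8 100 220 | 233 8 100 220 | 234 7 100 220 | 235 7 100 220 | 236 6 99 219 | 237 7 99 219 | 238 10 102 221 | 239 21 111 229 | 240 26 117 235 | 241 20 113 232 | 242 8 105 226 | 243 3 103 224 | 244 5 104 224 | 245 6 104 225 | 246 4 103 224 | 247 7 104 223 | 248 5 104 223 | 249 6 104 223 | 250 4 103 223 | 251 4 104 224 | 252 0 104 230 | 253 79 88 172 | 254 136 76 48 | 255 153 82 35 | 256 151 82 38 | 257 151 82 38 | 258 151 82 39 | 259 151 83 39 | 260 151 82 38 | 261 151 82 39 | 262 153 82 38 | 263 137 77 41 | 264 89 67 58 |
```

```bash
cat > goal.py <<'E'
from rows import *
def goal(L,yaw=15.3,t=25.3,w=(.6835,-.1477,.222)):
    yaw,t=np.radians([yaw,t]);x=np.array([np.cos(yaw)*np.cos(t),np.sin(yaw)*np.cos(t),np.sin(t)]);lab=np.array(w)-.11*x
    R=np.c_[[-np.cos(yaw),-np.sin(yaw),0],[0,0,-1],[np.sin(yaw),-np.cos(yaw),0]];tcp=lab-R@L
    o=get_obs();Ro=np.array(o['ee_rot']);M=Ro.T@R
    print('label',lab,'tcp',tcp,'shift',Ro.T@(tcp-o['position']),'turn y',np.degrees(np.arctan2(M[0,2],M[0,0])))
E
python3 - <<'E'
from goal import *
import pickle
for n,b in(('u4',[157.8,168.5,200.1,208.2,239.5,254.3]),('u5',[151.1,162.9,197.1,206,239.7,253])):
    for h in(.08,.086,.092): t,L=solve(pickle.load(open(n+'.pkl','rb')),np.array(b),h)
goal(L)
E
```

```text
tilt 21.21157792840643 [-0.0073  0.0023] [ 0.16  0.02  0.01  0.42 -0.17 -2.19  0.69] label [-0.0274  0.0318  0.    ]
tilt 21.029945477039657 [-0.0055  0.0019] [ 0.14 -0.04 -0.06  0.37 -0.1  -1.64  0.58] label [-0.0276  0.0311  0.    ]
tilt 20.82213363003086 [-0.0037  0.0015] [ 0.15 -0.1  -0.13  0.31 -0.02 -1.1   0.45] label [-0.0277  0.0304  0.    ]
tilt 25.193473569400705 [-0.0083  0.0029] [ 0.11  0.14 -0.08  0.27  0.05 -2.48  0.88] label [-0.0307  0.031   0.    ]
tilt 24.941692492988984 [-0.0061  0.0025] [ 0.1   0.06 -0.16  0.22  0.14 -1.83  0.76] label [-0.0309  0.0301  0.    ]
tilt 24.658988473088446 [-0.004   0.0021] [ 0.11 -0.02 -0.25  0.15  0.24 -1.2   0.63] label [-0.0311  0.0292  0.    ]
label [ 0.5876 -0.1739  0.175 ] tcp [ 0.5575 -0.1822  0.2042] shift [-0.0492  0.0182  0.021 ] turn y 59.32335686892811
```

Tilt is now ≈25°, matching the head. On to the reading pose.

{"name": "arm_command", "arguments": {"targets": "-1 -0.01 0 0 7; -1 -0.02 0 0 14; -1 -0.03 0 0 21; -1 -0.04 0 0.005 28; -1 -0.049 0 0.01 35; -1 -0.049 0 0.015 42; -1 -0.049 0.01 0.021 49; -1 -0.049 0.018 0.021 56"}}

```text
t: 11.78
position: [0.5576, -0.1824, 0.2025]
ee_rot: [[-0.95, -0.001, 0.314], [-0.314, -0.0, -0.95], [0.001, -1.0, -0.0]]
contact_force: [0.4, 0.8, -0.3]
opening: 0.0717
```

{"name": "arm_command", "arguments": {"targets": "-1 0 0 0 3.3; -1 0 0 0 3.3; -1 0 0 0 3.3; -1 0 0 0 3.3"}}

```text
t: 12.12
position: [0.5571, -0.1822, 0.2036]
ee_rot: [[-0.964, -0.0, 0.267], [-0.267, 0.0, -0.964], [0.0, -1.0, -0.0]]
contact_force: [-0.3, -0.5, -0.7]
opening: 0.072
```

Run:
```python
from goal import *
import pickle
o=get_obs();print(o['t'],o['position'],o['ee_rot'],o['contact_force'],o['opening'])
goal(np.array([-.0309,.0301,0]))
s=cam('wrist');pickle.dump(s,open('u6.pkl','wb'));g=edges(s).astype(int)
a=cam('scene');b=cam('top')
pickle.dump((a,b),open('f.pkl','wb'))
im=np.zeros((600,800,3),np.uint8);im[:600,:400]=cv2.resize(a['img'][110:260,240:340],(400,600),interpolation=3);im[:400,400:]=cv2.resize(b['img'][90:190,220:320],(400,400),interpolation=3);im[400:600,400:]=cv2.resize(s['img'][130:280,110:410],(400,200))
cv2.imwrite('pics/l.png',im)
for r in list(range(146,168))+list(range(193,211))+list(range(236,258)): print(r,*g[r],end=' | ')
```

```text
12.1167 [ 0.5571 -0.1822  0.2036] [[-0.9638 -0.0004  0.2666]
 [-0.2666  0.     -0.9638]
 [ 0.0004 -1.     -0.0001]] [-0.3376 -0.5177 -0.7469] 0.07203900003391928
label [ 0.5876 -0.1739  0.175 ] tcp [ 0.5578 -0.1821  0.2051] shift [-0.0007 -0.0015  0.0001] turn y 0.15989649735604045
146 77 150 221 | 147 75 152 221 | 148 75 151 222 | 149 74 152 223 | 150 70 152 224 | 151 102 151 211 | 152 151 148 152 | 153 147 148 156 | 154 147 149 157 | 155 146 148 157 | 156 147 149 157 | 157 146 148 156 | 158 147 148 157 | 159 146 148 157 | 160 147 148 157 | 161 146 148 156 | 162 145 146 154 | 163 162 168 179 | 164 196 211 223 | 165 205 220 229 | 166 203 219 228 | 167 204 219 228 | 193 203 219 228 | 194 203 219 228 | 195 203 219 228 | 196 207 222 231 | 197 188 201 214 | 198 143 145 152 | 199 146 149 156 | 200 147 151 157 | 201 147 151 157 | 202 147 151 157 | 203 147 151 157 | 204 148 151 155 | 205 143 150 160 | 206 105 130 198 | 207 0 98 226 | 208 7 101 222 | 209 6 102 222 | 210 6 101 222 | 236 8 102 222 | 237 6 101 222 | 238 8 102 222 | 239 16 111 229 | 240 26 119 237 | 241 21 116 234 | 242 7 108 228 | 243 5 105 226 | 244 6 105 227 | 245 4 105 227 | 246 4 105 227 | 247 5 105 226 | 248 6 106 225 | 249 6 106 225 | 250 4 105 225 | 251 6 106 226 | 252 1 104 227 | 253 38 113 219 | 254 71 138 212 | 255 79 148 216 | 256 75 146 215 | 257 76 145 215 |
```

View pics/l.png

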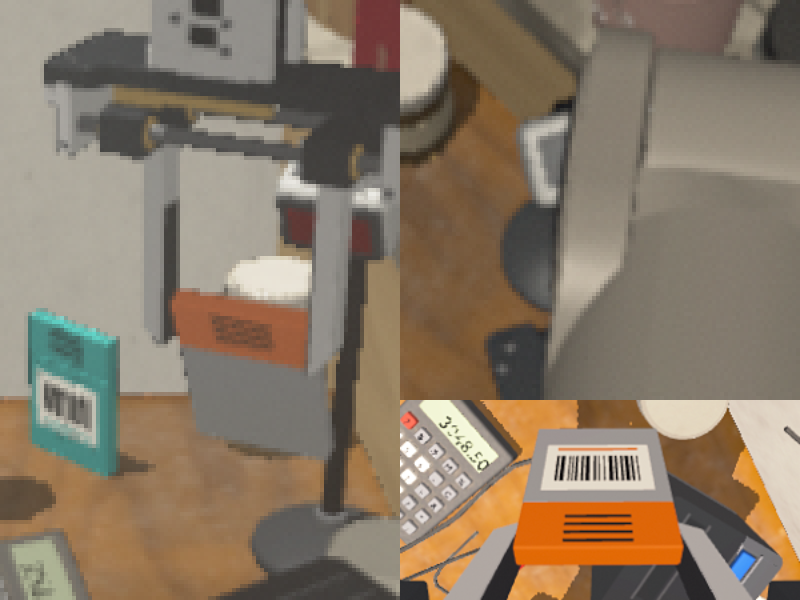

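The last picture shows the drive held cap-up in front of the head, leaning back with its label to the reader. The scene crop has the cap's top-left corner at (175,292), the cap/metal line at (182,348) and the lower edge (200,435)–(330,458). As an independent check, I'll project the believed pose into the scene view.

Run:
```python
from goal import *
import pickle
s=pickle.load(open('u6.pkl','rb'));a,b=pickle.load(open('f.pkl','rb'))
t,L=solve(s,np.array([151.1,163.2,197.3,206,239.7,252.8]));goal(L)
o=get_obs();Ro=np.array(o['ee_rot'])
for dt in(-4,0,4):
    tt=t+np.radians(dt);R=rot(tt);og=L-rot(t)@[0,.006,.04]+rot(t)@[0,0,.086]-R@[0,0,.086]
    for P in((-.036,-.006,.098),(.036,-.006,.098),(-.036,-.006,.068),(-.036,-.006,0),(.036,-.006,0),(-.036,.006,.098)):
        print(dt,P,((proj(a,np.array(o['position'])+Ro@(og+R@np.array(P)))[0]-[240,110])*4+1.5).round())
```

```text
tilt 24.755353148455708 [-0.006   0.0027] [ 0.09 -0.03 -0.09  0.11  0.27 -1.81  0.82] label [-0.0307  0.0304  0.    ]
label [ 0.5876 -0.1739  0.175 ] tcp [ 0.5579 -0.1821  0.2054] shift [-0.0007 -0.0014  0.0001] turn y 0.08669674332042335
-4 (-0.036, -0.006, 0.098) [169. 306.]
-4 (0.036, -0.006, 0.098) [311. 333.]
-4 (-0.036, -0.006, 0.068) [177. 351.]
-4 (-0.036, -0.006, 0) [193. 444.]
-4 (0.036, -0.006, 0) [325. 473.]
-4 (-0.036, 0.006, 0.098) [179. 290.]
0 (-0.036, -0.006, 0.098) [169. 308.]
0 (0.036, -0.006, 0.098) [310. 335.]
0 (-0.036, -0.006, 0.068) [178. 350.]
0 (-0.036, -0.006, 0) [198. 436.]
0 (0.036, -0.006, 0) [328. 465.]
0 (-0.036, 0.006, 0.098) [178. 291.]
4 (-0.036, -0.006, 0.098) [168. 310.]
4 (0.036, -0.006, 0.098) [310. 337.]
4 (-0.036, -0.006, 0.068) [179. 348.]
4 (-0.036, -0.006, 0) [202. 428.]
4 (0.036, -0.006, 0) [332. 456.]
4 (-0.036, 0.006, 0.098) [177. 291.]
```

Predicted and seen corners agree within about 2 real pixels (4x crop), nearest the believed tilt. A 1–2 mm trim and a settle, then I'll hand in.

{"name": "arm_command", "arguments": {"targets": "-1 -0.001 -0.001 0 0; -1 -0.001 -0.001 0 0; -1 -0.001 -0.001 0 0; -1 -0.001 -0.001 0 0; -1 -0.001 -0.001 0 0; -1 -0.001 -0.001 0 0"}}

```text
t: 12.77
position: [0.5582, -0.1818, 0.2049]
ee_rot: [[-0.964, -0.0, 0.264], [-0.264, 0.0, -0.964], [0.0, -1.0, -0.0]]
contact_force: [-0.3, -1.0, -2.0]
opening: 0.0719
```

Run:
```python
from goal import *
o=get_obs();print(o['t'],o['position'],o['opening'],o['contact_force'],np.abs(o['qvel']).max());goal(np.array([-.0307,.0304,0]))
s=cam('wrist');g=edges(s).astype(int);print([(r,g[r].tolist()) for r in(150,151,152,162,163,164,197,206,253)])
print(hand_in())
```

```text
12.7667 [ 0.5582 -0.1818  0.2049] 0.07190789439281925 [-0.3244 -0.9675 -1.9571] 0.0008255340749563104
label [ 0.5876 -0.1739  0.175 ] tcp [ 0.558  -0.182   0.2054] shift [ 0.0003 -0.0005  0.0002] turn y 0.027558407477607808
[(150, [70, 151, 224]), (151, [103, 150, 207]), (152, [151, 148, 151]), (162, [144, 145, 153]), (163, [162, 167, 178]), (164, [197, 211, 223]), (197, [188, 200, 213]), (206, [104, 130, 198]), (253, [38, 113, 218])]
the job is handed in; nothing more can be done
None
```

The orange-capped drive is out of the dock and held still in front of the reader, cap end up, and I handed the job in at about 12.8 s. The hand-in gave no verdict.

- **Eject and draw out:** I pushed the left key to its stop and the drive came up. I then drew it out of its bay.
- **Grip:** I gripped the cap across its 72 mm width, not its 12 mm thickness as the notes say. The tool can only point straight down, so the drive had to pivot in the jaws to match the head's downward tilt. I leaned it by pressing its back lightly (about 3 N) against the dock's left edge.
- **Last checks:** The tool was within 1 mm of the pose I computed and the arm was at rest. The grip opening was 71.9 mm and the drive had not slipped in the jaws.
- **Tilt match:** The drive's tilt measured about 25°, against about 25–26° for the reader head. The scene camera agreed to about 2 pixels, and one corner suggested a degree or two more tilt.
- **Window position:** This is the weakest number, good to about 3 mm. The fit put the window 0.222 m above the desk, where the description says about 0.23 m.
- **Force:** Bottoming the key briefly read 47 N at the wrist, with only the fingertips touching. That is above the 40 N body limit if fingertips count towards it, and well under the 120 N wrist limit.
- **Surroundings:** Blue was still seated in the last pictures, and I saw no sign of contact with the reader or the other things on the desk.

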